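# Knock the plaster fossil casts out of the bench mould

### The job

The plaster fossils have set in the bench mould. Push the T-headed pin through the fork and the lever's lug from the outer side until its head sits against the fork, open the clear cover and lift the lever right up to knock the casts up out of their cavities, then lay every cast flat, fossil side up, on the floor of the grey drying tray, side by side. Finish by pushing the lever all the way down and shutting the cover, with the pin left home in the fork; do not disturb the other things on the table.

Things in the scene. Friction and masses are not known exactly. Their poses are not given: they have to be found in the camera images.
- press: Fixed bench mould: grey foot, columns, aluminium plate (100 mm in x, 260 mm in y, top 109 mm above the table) with four cavities 45 mm across, 26 mm deep, in a row at x = 0, y = -93, -31, 31, 93 mm. Origin: middle of the foot at table height; x away from the robot (within 0.2 rad), z up. Fork and lever at the -y end (lever in the plane y = -178 mm).
- ejector (a joint): Height (m) of the knockout crossbar with its four 20 mm rods, one under each cavity: 0 = down, rod tops level with the cavity floors (at the start); 0.022 = highest. Slides straight up and down; its 13 N of drag keep it where it is left, casts and all. At 0.020 the casts stand 20 mm proud of the plate, 6 mm still in their cavities.
- fork_hole (a point): Mouth centre of the fork's hole, on the outer (-y) face of the fork on the crossbar's -y end; axes as the press's, moves with the crossbar; at the start at press x = 0, y = -197 mm, 58 mm up. The pin goes in here along press +y. Two cheeks 26 mm wide (x), 10 mm thick (y), 30 to 74 mm up, 18 mm apart, 14 mm holes; between them the lever's lug, its 14 mm high slot in line while both are down.
- lever (a joint): Hand lever angle (rad): 0 = level on its stop (at the start), grows as the grip is lifted, up to 0.25. Alone it sinks back; once pinned it carries the crossbar up and down with about 2 mm of play each way and stays where left. Then lifting takes about 13 N at the grip, pushing down 4 N. Full lift raises the crossbar about 0.020 m; pushed down to 0 it leaves the crossbar up to 3 mm high.
- lid (a joint): Angle (rad) of the clear plastic dust cover over the cavities: 0 = shut, flat over the mould plate with 2 mm of air; grows as its front edge is lifted, up to 1.75 (past upright, leaning back). Stiff hinge: it stays at any angle; about 3 N at the handle move it. It starts shut or ajar (up to 0.35).
- lid_hinge (a point): Middle of the dust cover's hinge axis, level along the press's y, on the press at x = +75 mm, y = 0, 114 mm above the table. Axes as the press's.
- lid_handle (a point): Middle of the dust cover's handle: a round steel bar 10 mm thick, 90 mm long, level along the press's y, on the cover's front edge, 172 mm from the hinge axis; 37 mm of air between bar and cover edge. Shut: at press x = -97 mm, y = 0, 114 mm above the table. The point's -x axis points from the hinge to the bar.
- lever_pivot (a point): The lever's pivot, axis level along the press's y, on the press at x = +90 mm, y = -178 mm, 58 mm above the table, between two grey bracket cheeks 74 mm high. Axes as the press's.
- lever_grip (a point): Middle of the lever's black grip: a round bar 24 mm thick, 70 mm long, along the lever, 200 mm from the pivot on the robot's side (press x = -110 mm, y = -178 mm, 58 mm above the table at the start). The point's -x axis points along the lever to the grip's free end.
- pin: Steel T-headed pin, about 70 g, at first flat on the table to the right (-y) of the lever, its axis 6 mm up. Origin: on the axis at the shoulder, where shank meets head. Shank along +x, 12 mm thick, 46 mm long, the last 9 mm tapering to 5 mm. Head: square bar 12 x 36 x 12 mm (x, y, z), x from -12 to 0 mm. Held by its 36 mm ends, which reach past the 26 mm cheek, the pin can be pushed fully home.
- tray: Grey plastic drying tray, loose, 200 mm in its x, 160 mm in its y, 14 mm high, walls and floor 5 mm thick. Origin: centre of its underside; z up. To the left (+y) of the press.
- cast1: A white plaster fossil cast (55 g): a disc 44 mm across and 26 mm thick with a raised ammonite spiral (1.5 mm) on its top face. Origin: centre of its underside; z out of the fossil face. Starts, if it is there at all, sunk level in the cavity at press y = -93 mm, its underside 83 mm above the table. None if absent.
- cast2: A white plaster fossil cast (55 g): a disc 44 mm across and 26 mm thick with a raised ammonite spiral (1.5 mm) on its top face. Origin: centre of its underside; z out of the fossil face. Starts, if it is there at all, sunk level in the cavity at press y = -31 mm, its underside 83 mm above the table. None if absent.
- cast3: A white plaster fossil cast (55 g): a disc 44 mm across and 26 mm thick with a raised ammonite spiral (1.5 mm) on its top face. Origin: centre of its underside; z out of the fossil face. Starts, if it is there at all, sunk level in the cavity at press y = 31 mm, its underside 83 mm above the table. None if absent.
- cast4: A white plaster fossil cast (55 g): a disc 44 mm across and 26 mm thick with a raised ammonite spiral (1.5 mm) on its top face. Origin: centre of its underside; z out of the fossil face. Starts, if it is there at all, sunk level in the cavity at press y = 93 mm, its underside 83 mm above the table. None if absent.
- mortar: Bystander: white porcelain mortar bowl, 100 mm across, 50 mm high, behind the press; origin at the centre of its underside.
- jar: Bystander: brown glass jar with a brass-coloured cap, 60 mm across, 85 mm high, behind the press; origin at the centre of its underside.
- cylinder: Bystander: glass measuring cylinder, 178 mm high, on a 70 mm square foot, behind the tray; origin at the centre of its underside.
- spatula: Bystander: spatula 190 mm long lying on the table behind the pin; origin under its middle.

How it is judged:
By the outcome, as a careful person would: the job done as asked, in the order asked, and still so for the second after the job is handed in, with the robot touching nothing.
Of cast1, cast2, cast3, cast4 only 2 to 4 are there at a start; the rules pass over those that are not, and their reading is None.
At some moment in a run one of tray may be knocked a few centimetres aside while the robot is not near it.
It also fails if it takes over 210 s, if anything falls off the work surface, if the arm or the gripper's body presses on something with over 40 N, if the wrist force passes 120 N, or if a joint passes its speed limit or range.

### The arm

A 6-joint arm with a two-finger parallel gripper is mounted at the origin on the work surface. World frame = base frame: x ahead of the robot, y to its left, z up, the work surface at z = 0. Lengths are in mm, angles in rad, forces in N, time in s.
With the tool pointing down it reaches from about 350 to 775 mm from the base axis. Payload 7.3 kg.
Tool frame: the origin (TCP) lies at the very end of the fingers, on their centre line; the grasp point (between the pads) lies 19 mm behind it (bot.grip_point_offset is the distance from the TCP to the grasp point, in mm); z points along the fingers, y is the line along which they close (so a half turn about z gives the same grasp; the last joint's range is limited). The gripper opens to 92 mm and grips with 3 to 60 N. Pads are 19 mm wide; open, the fingers measure 130 mm over their backs; the gripper's body (75 mm by 190 mm) begins 47 mm behind the grasp point.
Start: joints at [1.044, 0.342, 1.524, -0, 1.275, -0.146], TCP at [195.11, 487.419, 226.741] pointing down, gripper open.
Joint ranges: [-2.53, 2.53], [-0.77, 2.02], [0.04, 2.7], [-1, 4.14], [0.28, 2.66], [-3.11, 3.11]. Speed limits (rad/s): [2.57, 2.57, 3.14, 3.14, 3.14, 3.14].

### API

Orientations are given as [roll, pitch, yaw] about the fixed x, y, z axes, in that order (R = Rz(yaw) Ry(pitch) Rx(roll)).
In Python, from plant import bot gives the robot as it stands. The module is installed in compiled form; this text tells all that it offers.
- The arm moves only by the shell command python3 -m jog 'ROWS' [OPENING]. ROWS is JSON, a list of rows, each a list of 6 numbers: the shift along the tool's x, y, z in mm, then the turn, a rotation vector about the tool's x, y, z in rad. In form: [[dx, dy, dz, rx, ry, rz], ...]. A call has 1 to 12 rows; each row shifts and turns the commanded pose from where the row before left it, along the tool's axes as they then stand; what a row does not reach is not made up. A row lasts 1/10 s, in which the tool goes at most 50 mm and 8.59 degrees, less where a joint would pass 70% of its speed; a pose out of reach is approached as far as the arm can. A call with a gripper value outside its range is refused whole. OPENING is the opening in per cent of the stroke, from 0 (shut) to 100 (fully open), set as the call begins (- or left out, the last holds). The fingers move at their own pace and stop on an object; the grip force is fixed at half the most. Time passes only in rows, so rows that do not move let the fingers close. It gives the time, the measured TCP pose, the force, the opening and the grip force at its end, in the units of the state.
- bot.get_obs(): the state, without advancing time (a new reading comes with each control period).
- bot.capture(name): name is "scene" or "top" or "wrist"; returns the picture (400x640x3 uint8, red, green, blue); there is no depth.
- bot.camera_model(name): a dict with "fx", "fy", "cx", "cy" (pixels), "position" and "orientation" of the camera in the world; the wrist camera has in their place "T_tool_cam" (4x4, takes a point from camera to tool coordinates, whose origin is the TCP and whose axes are the flange's). Camera axes: x right, y down, z forward; pixel columns grow to the right and rows downward; lengths in mm; the calibration is good to about 2 mm. A picture is of the moment at which its call begins: read the wrist's pose just before it. camera_model takes no time and is no camera call.
- bot.close_job(): hands the job in; it is judged then, once.
Trained networks look in the newest picture that a camera, given by its name, has taken for a name from the list of things; names that differ only in an ending like _2 or _b are one class to them, and where a whole thing is asked for, a point or a joint stands for the part that bears it (a point fixed in the world has none). Each returns a list of dicts, best first, with "p" (0 to 1); they miss things now and then, are a little off and sometimes report something else, mostly with a low value. They report only what shows in the picture. A call takes as long as a camera call.
- bot.outline_of(target, camera): "mask" (400x640 bool, what is visible of it) and "pixel" ([column, row] in pixels, amid what is visible of it).
The state is a dict: "time": time; "joint_positions": joint angles; "dq": joint speeds; "tau": joint torques, N m; "tool_pos": TCP position; "tcp_rot": TCP orientation; "contact_force": force on the tool from outside, world axes, zero at the start; "moment": the same for the moment, N m; "grip_width": finger opening in mm; "finger_force": force on a finger pad.
Only numpy, scipy, OpenCV 4.12 (cv2) and the standard library are available. Lean on these libraries where they do the work, as an engineer would, in place of code of your own. Each camera call takes 0.05 s, during which the arm holds its last target. There are 200 camera calls.

## Working session

There is one attempt and no reset: what is moved stays moved. The work goes in short steps, Python scripts to look and compute and a shell command to move; the robot and the scene stay as the last step left them, time stands still between calls to the robot, and variables do not carry over. Pictures are saved under pics/ and viewed, at most 14 in all, crops included, and the job is handed in when it is done.

```bash
mkdir -p pics; ls
python3 - <<'E'
from plant import bot
import cv2
print(bot.get_obs())
for n in("scene","top","wrist"):
    im=bot.capture(n); cv2.imwrite(f"pics/a_{n}.png",im[:,:,::-1]); 
    m=bot.camera_model(n); print(n,m)
    if n!="wrist":
        for t in["press","pin","tray","cast1","lid_handle","lever_grip","lid","spatula","fork_hole"]:
            try: print(n,t,[(round(d["p"],2),d["pixel"],int(d["mask"].sum())) for d in bot.outline_of(t,n)][:5])
            except Exception as e: print(t,e)
E
```

```text
pics
{'time': 0.0, 'joint_positions': array([ 1.04403336e+00,  3.42705973e-01,  1.52499294e+00,  1.38873545e-05,
        1.27534659e+00, -1.45998092e-01]), 'dq': array([-4.21079371e-05, -8.89739843e-04, -5.47796293e-04,  5.91371610e-05,
        1.03632536e-03,  1.70559157e-04]), 'tau': array([-1.84161632e-03, -4.31232297e+01, -2.44217008e+01,  7.14785582e-02,
        5.59347065e-02, -1.48425252e-04]), 'tool_pos': array([194.8877853 , 487.07863667, 226.06203637]), 'tcp_rot': array([-3.14015720e+00, -2.24497844e-04,  2.76082357e+00]), 'contact_force': array([ 0.99722584,  0.2479994 , -0.42806383]), 'moment': array([-0.01957646,  0.02660786,  0.00766259]), 'finger_force': 0.0, 'grip_width': 91.48962641946363}
scene {'fx': 399.82021750142735, 'fy': 399.82021750142735, 'cx': 318.17005414819204, 'cy': 201.69427865693942, 'position': array([ 895.56941555, -508.58573699,  801.51548915]), 'orientation': array([-2.45727519, -0.00351016,  0.50531412])}
scene press [(0.59, [287.9, 225.2], 10713)]
scene pin [(0.54, [210.8, 322.5], 236)]
scene tray [(0.71, [345.5, 132.9], 2686)]
scene cast1 []
sce
[... 803 characters left out ...]
[377.2, 214.7], 467), (0.47, [211.4, 221.7], 3350)]
top lid [(0.84, [319.9, 204.4], 4178), (0.65, [369.0, 204.4], 133)]
top spatula [(0.62, [421.7, 155.1], 738), (0.29, [376.4, 214.7], 490)]
top fork_hole [(0.53, [368.6, 202.3], 167)]
wrist {'fx': 343.36253784937986, 'fy': 343.36253784937986, 'cx': 321.87399463547143, 'cy': 202.2161262178649, 'T_tool_cam': array([[ 2.45730282e-04, -9.67785535e-01, -2.51775890e-01,
         6.81281866e+01],
       [ 9.99999753e-01,  4.03497327e-04, -5.74990145e-04,
         3.87087295e-01],
       [ 6.58058044e-04, -2.51775686e-01,  9.67785395e-01,
        -1.57182628e+02],
       [ 0.00000000e+00,  0.00000000e+00,  0.00000000e+00,
         1.00000000e+00]])}
```

Run:
```python
import cv2
a=cv2.imread("pics/a_scene.png");b=cv2.imread("pics/a_top.png")
cv2.imwrite("pics/s_crop.png",cv2.resize(a[80:400,130:530],(750,600),interpolation=cv2.INTER_CUBIC))
cv2.imwrite("pics/t_crop.png",cv2.resize(b[100:300,170:450],(800,571),interpolation=cv2.INTER_CUBIC))
```

```text
(no output)
```

View pics/s_crop.png

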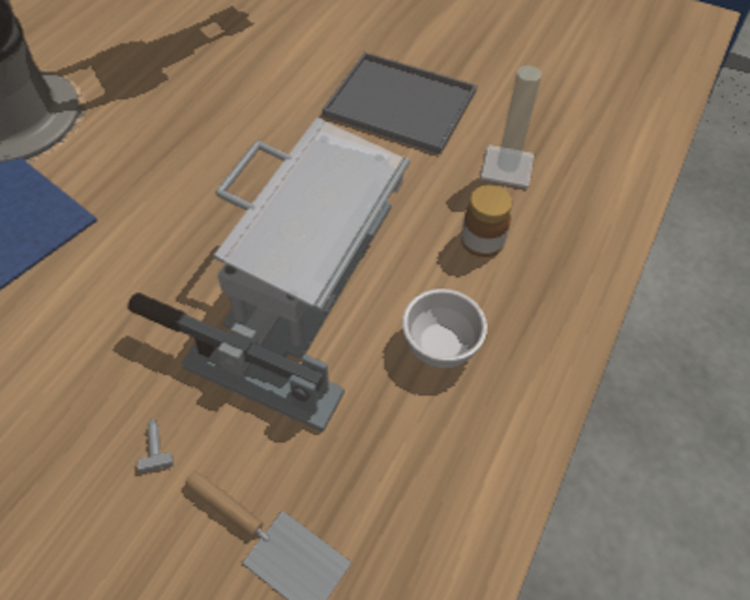

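View pics/t_crop.png

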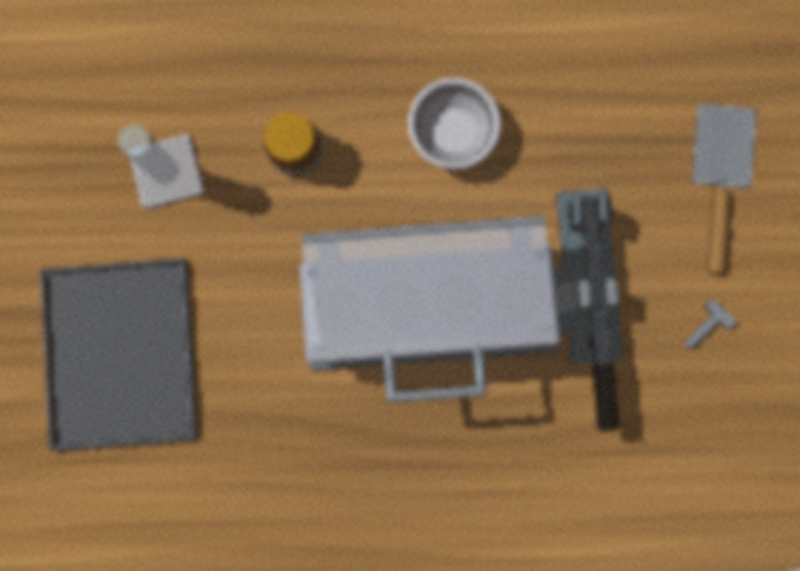

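```bash
cat > h.py <<'E'
import numpy as np,cv2
from scipy.spatial.transform import Rotation as R
from scipy.optimize import least_squares
from plant import bot
def cam(n,obs=None):
    m=bot.camera_model(n); K=(m["fx"],m["fy"],m["cx"],m["cy"])
    if n=="wrist":
        obs=obs or bot.get_obs(); T=np.eye(4);T[:3,:3]=R.from_euler("xyz",obs["tcp_rot"]).as_matrix();T[:3,3]=obs["tool_pos"]
        T=T@m["T_tool_cam"]; return K,T[:3,:3],T[:3,3]
    return K,R.from_euler("xyz",m["orientation"]).as_matrix(),np.array(m["position"])
def proj(c,P):
    K,Q,t=c; p=(np.atleast_2d(P)-t)@Q; return np.c_[K[0]*p[:,0]/p[:,2]+K[2],K[1]*p[:,1]/p[:,2]+K[3]]
def onz(c,px,z):
    K,Q,t=c; px=np.atleast_2d(np.array(px,float)); d=np.c_[(px[:,0]-K[2])/K[0],(px[:,1]-K[3])/K[1],np.ones(len(px))]@Q.T
    return t+d*((z-t[2])/d[:,2])[:,None]
def press(q,P):  # q=x,y,yaw
    c,s=np.cos(q[2]),np.sin(q[2]); P=np.atleast_2d(P); return np.c_[q[0]+c*P[:,0]-s*P[:,1],q[1]+s*P[:,0]+c*P[:,1],P[:,2]]
def lidpt(a,y,r=172): return [75-r*np.cos(a),y,114+r*np.sin(a)]
def snap(n,f,crop=None,size=None):
    o=bot.get_obs(); im=bot.capture(n); v=im[:,:,::-1]
    if crop: v=v[crop[1]:crop[3],crop[0]:crop[2]]
    if size: v=cv2.resize(v,size,interpolation=cv2.INTER_CUBIC)
    cv2.imwrite(f"pics/{f}.png",v); return cam(n,o)
E
python3 - <<'E'
from h import *
T=cam("top");S=cam("scene")
tp=lambda *p:np.array(p)/2.857+[170,100]; sp=lambda *p:np.array(p)/1.875+[130,80]
def model(x):
    return press(x,[[0,-192,74],[0,-164,74],[-145,-178,58],lidpt(x[3],45),lidpt(x[3],-45)])
to=np.array([tp(611,292),tp(585,292),tp(609,428),tp(390,398),tp(482,394)]);so=np.array([sp(232,356),sp(243,337),sp(133,303),sp(262,146),sp(220,192)])
f=lambda x:np.r_[(proj(T,model(x))-to).ravel(),(proj(S,model(x))-so).ravel()]
r=least_squares(f,[450,0,0,.1]);print(r.x,r.fun.round(1))
for z,ps in((6,[(721,314),(690,345)]),(14,[(42,270),(187,261),(198,438),(52,449)]),(8,[(718,232),(717,270)])):
    print(onz(T,[tp(*p) for p in ps],z).round(1))
for z,ps in((6,[(154,463),(152,422)]),(14,[(367,56),(475,92),(440,150),(325,108)])):
    print(onz(S,[sp(*p) for p in ps],z).round(1))
E
```

```text
[ 5.65610530e+02 -1.65223713e+01  5.52337037e-02  1.52681345e-01] [ 0.4 -1.8  0.2 -1.1 -0.1 -0.6  0.6 -2.1 -0.1 -2.9 -1.6 -2.4 -0.4 -2.7
 -0.5 -0.5 -2.3 -0.1 -0.5  1.1]
[[ 550.8 -335.2    6. ]
 [ 517.4 -300.     6. ]]
[[611.9 408.6  14. ]
 [618.9 249.3  14. ]
 [425.7 237.3  14. ]
 [416.6 395.5  14. ]]
[[ 641.2 -335.1    8. ]
 [ 599.2 -332.4    8. ]]
[[ 554.4 -333.7    6. ]
 [ 522.4 -297.     6. ]]
[[428.2 390.9  14. ]
 [621.5 394.6  14. ]
 [627.5 248.7  14. ]
 [432.  245.5  14. ]]
```

```bash
cat >> h.py <<'E'
def goal(p,psi,obs=None,roll=np.pi,pitch=0):
    o=obs or bot.get_obs(); Q=R.from_euler("xyz",o["tcp_rot"]); G=R.from_euler("xyz",[roll,pitch,psi])
    print("at",o["tool_pos"].round(1),o["tcp_rot"].round(3),"t",round(o["time"],1),"w",round(o["grip_width"],1),"shift",(Q.inv().apply(np.array(p)-o["tool_pos"])).round(1),"turn",(Q.inv()*G).as_rotvec().round(3))
E
python3 -m jog '[[-34,-35,1,0,0,0],[-34,-35,1,0,0,0],[-34,-35,1,0,0,0],[-34,-35,1,0,0,0],[-34,-35,1,0,0,0],[-34,-35,1,0,0,0],[-34,-35,1,0,0,0],[-34,-35,1,0,0,0],[-34,-35,1,0,0,0],[-34,-35,1,0,0,0]]' && python3 -m jog '[[-34,-35,1,0,0,0],[-34,-35,1,0,0,0],[-34,-35,1,0,0,0],[-34,-35,1,0,0,0],[-34,-35,1,0,0,0],[-34,-35,1,0,0,0],[-34,-35,1,0,0,0],[-34,-35,1,0,0,0],[0,0,0,0,0,0.14],[0,0,0,0,0,0.14],[0,0,0,0,0,0.14],[0,0,0,0,0,0]]' 65
python3 - <<'E'
from h import *
goal([530,-320,200],2.33)
E
```

```text
time: 2.05
tool_pos: [381.1, 34.1, 217.0]
tcp_rot: [3.141, 0.001, 2.761]
contact_force: [1.7, 0.6, 0.3]
grip_width: 91.7
finger_force: 0.0
time: 3.25
tool_pos: [529.1, -325.0, 208.4]
tcp_rot: [3.142, -0.0, 2.339]
contact_force: [-0.7, 0.8, 0.3]
grip_width: 59.6
finger_force: 0.0
at [ 529.1 -325.   208.4] [ 3.142 -0.     2.339] t 3.2 w 59.6 shift [3.  4.1 8.4] turn [ 0.    -0.     0.009]
```

Run:
```python
from h import *
c=snap("wrist","w1",size=(800,500))
q=[565.6,-16.5,.055]
for n,P in(("outer",press(q,[0,-192,74])),("inner",press(q,[0,-164,74])),("gripend",press(q,[-145,-178,58])),("pin",[[550,-335,6],[520,-299,6]])): print(n,(proj(c,P)*1.25).round(0).tolist())
for t in("pin","fork_hole","lever_grip"):
    for d in bot.outline_of(t,"wrist")[:3]: print(t,round(d["p"],2),np.array(d["pixel"])*1.25,cv2.minAreaRect(np.argwhere(d["mask"])[:,::-1].astype(np.float32)))
```

```text
outer [[575.0, 167.0]]
inner [[606.0, 135.0]]
gripend [[425.0, -1.0]]
pin [[412.0, 249.0], [416.0, 195.0]]
pin 0.94 [414.75 238.75] ((333.0, 179.0), (54.0, 32.0), 90.0)
pin 0.59 [636.     93.125] ((485.5, 105.5), (211.0, 307.0), 90.0)
fork_hole 0.7 [603.625 115.875] ((477.2363586425781, 100.3538818359375), (47.323646545410156, 100.78815460205078), 43.02506637573242)
lever_grip 0.58 [540.5 101. ] ((443.1850891113281, 95.80785369873047), (288.8217468261719, 32.334373474121094), 43.9190788269043)
```

View pics/w1.png

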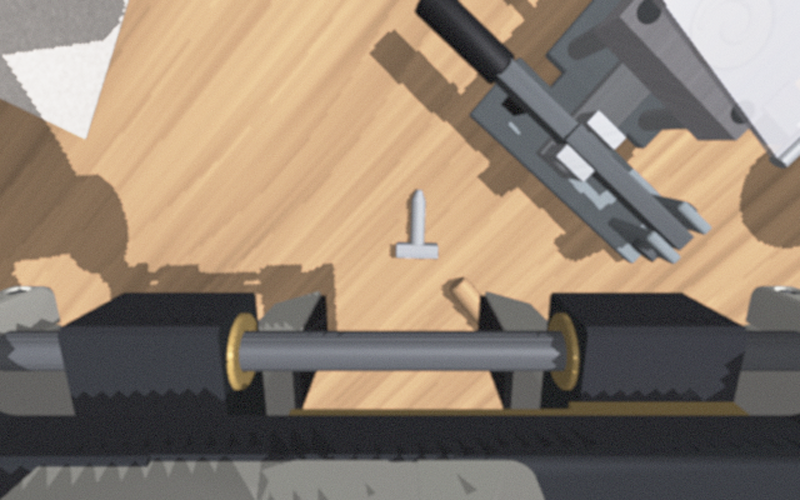

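Run:
```python
from h import *
c=cam("wrist");g=lambda p,z:onz(c,np.array(p)/1.25,z).round(1)
print("head back corners",g([(395,258),(437,258)],12),"tip",g([(418.5,190)],6))
print("cheeks",g([(575,162),(606,130)],74),"gripend",g([(425,-2)],58))
o=bot.get_obs();print(o["tool_pos"])
```

```text
head back corners [[ 544.5 -349.8   12. ]
 [ 570.2 -324.7   12. ]] tip [[ 518.7 -295.     6. ]]
cheeks [[ 573.2 -205.4   74. ]
 [ 571.9 -178.1   74. ]] gripend [[ 429.8 -202.3   58. ]]
[ 529.15427633 -324.81453407  208.7678359 ]
```

```bash
python3 -m jog '[[-11,6,0,0,0,0.01],[-11.5,5.7,30,0,0,0],[0,0,40,0,0,0],[0,0,40,0,0,0],[0,0,40,0,0,0],[0,0,25,0,0,0],[0,0,15,0,0,0],[0,0,10,0,0,0],[0,0,5,0,0,0],[0,0,0,0,0,0],[0,0,0,0,0,0]]'
python3 - <<'E'
from h import *
goal([553.2,-332.9,2],2.33); snap("wrist","w2",crop=(160,100,480,300),size=(800,500))
E
```

```text
time: 4.55
tool_pos: [553.8, -333.5, 5.0]
tcp_rot: [3.141, 0.002, 2.331]
contact_force: [0.2, 0.5, 0.4]
grip_width: 59.6
finger_force: 0.0
at [ 553.8 -333.5    5. ] [3.141e+00 2.000e-03 2.331e+00] t 4.5 w 59.6 shift [ 0.9 -0.   3. ] turn [0.    0.002 0.001]
```

View pics/w2.png

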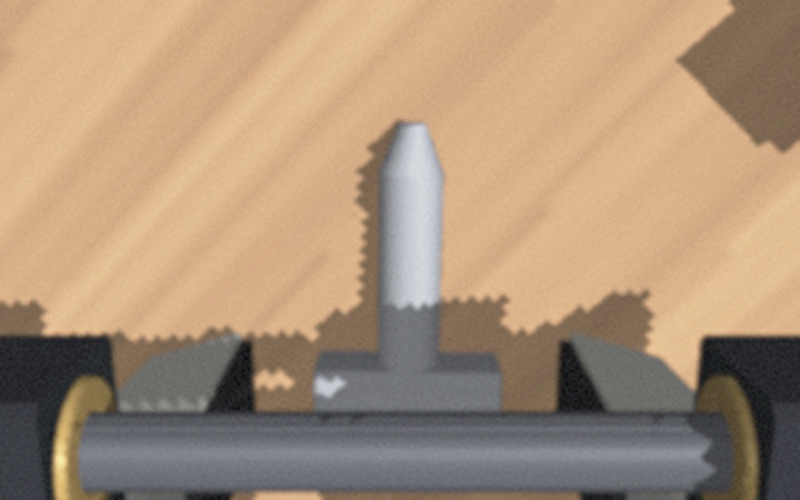

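```bash
python3 -m jog '[[0.9,0,2,0,0,0],[0,0,1,0,0,0],[0,0,0,0,0,0]]' && python3 -m jog '[[0,0,0,0,0,0],[0,0,0,0,0,0],[0,0,0,0,0,0],[0,0,0,0,0,0],[0,0,0,0,0,0],[0,0,0,0,0,0]]' 10 && python3 -m jog '[[0,0,-5,0,0,0],[0,0,-15,0,0,0],[0,0,-30,0,0,0],[0,0,-30,0,0,0],[0,0,-20,0,0,0],[0,0,0,0,0,0.14],[0,0,0,0,0,0.14],[0,0,0,0,0,0.14],[0,0,0,0,0,0.14],[0,0,0,0,0,0.14],[0,0,0,0,0,0.01],[0,0,0,0,0,0]]'
python3 - <<'E'
from h import *
q=[563,-14,.05]
goal(np.r_[press(q,[0,-265,0])[0][:2],110],1.621)
c=snap("wrist","w3",crop=(160,0,480,300),size=(640,600))
for n,P in(("outer",press(q,[0,-192,74])),("inner",press(q,[0,-164,74]))): print(n,proj(c,P).round(0).tolist())
E
```

```text
time: 4.9
tool_pos: [552.5, -332.3, 0.8]
tcp_rot: [3.142, -0.0, 2.331]
contact_force: [0.5, -0.9, 0.5]
grip_width: 59.7
finger_force: 0.0
time: 5.5
tool_pos: [552.6, -332.4, 0.7]
tcp_rot: [3.141, 0.0, 2.331]
contact_force: [0.6, -0.6, -0.0]
grip_width: 35.7
finger_force: 30.0
time: 6.7
tool_pos: [552.7, -332.5, 101.6]
tcp_rot: [3.141, 0.001, 1.624]
contact_force: [0.2, 0.4, 0.1]
grip_width: 35.6
finger_force: 30.0
at [ 552.7 -332.5  101.6] [3.141e+00 1.000e-03 1.624e+00] t 6.7 w 35.6 shift [52.5 26.4 -8.4] turn [0.001 0.001 0.003]
outer [[378.0, -11.0]]
inner [[381.0, -80.0]]
```

View pics/w3.png

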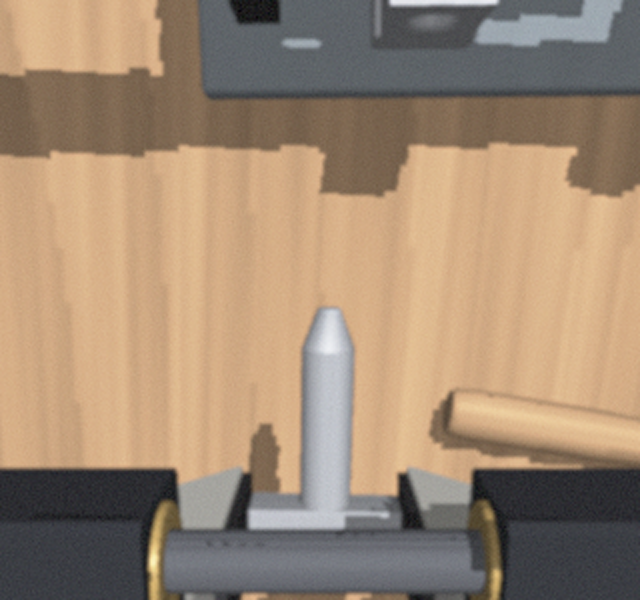

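```bash
python3 -m jog '[[-26,9,0,0,0,0],[-27,8.5,0,0,0,0],[0,0,0,0,0,0.002],[0,0,0,0,0,0],[0,0,0,0,0,0]]'
python3 - <<'E'
from h import *
q=[563,-14,.05]
goal(np.r_[press(q,[0,-265,0])[0][:2],110],1.621)
c=snap("wrist","w4",crop=(240,0,400,100),size=(800,500))
for n,P in(("outer",press(q,[0,-192,74])),("inner",press(q,[0,-164,74])),("hole",press(q,[0,-197,58]))): print(n,((proj(c,P)-[240,0])*5).round(0).tolist())
E
```

```text
time: 7.25
tool_pos: [572.3, -383.5, 100.5]
tcp_rot: [-3.141, -0.001, 1.62]
contact_force: [0.5, 0.8, -1.3]
grip_width: 35.4
finger_force: 30.0
at [ 572.3 -383.5  100.5] [-3.141e+00 -1.000e-03  1.620e+00] t 7.2 w 35.4 shift [104.5   9.1  -9.4] turn [-0.001 -0.001 -0.001]
outer [[518.0, -728.0]]
inner [[524.0, -1138.0]]
hole [[508.0, -545.0]]
```

View pics/w4.png

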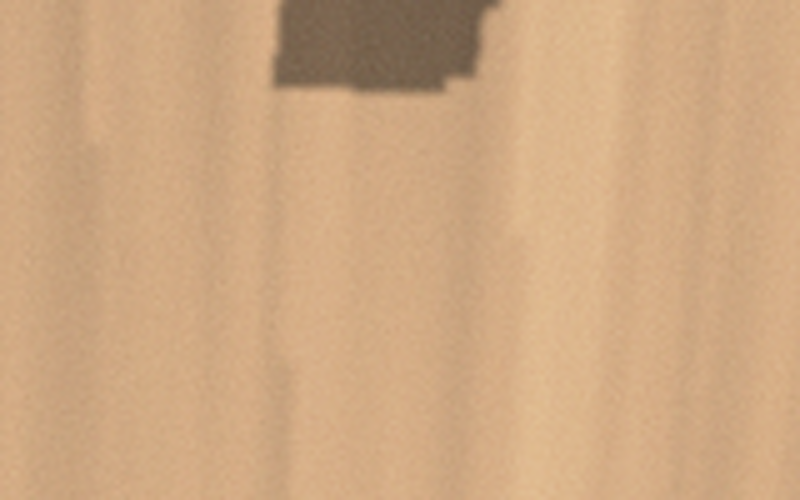

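```bash
python3 -m jog '[[35,3,0,0,0,0],[35,3,0,0,0,0],[34,3,0,0,0,0],[0,0,20,0,0,0],[0,0,0,0,0,0],[0,0,0,0,0,0],[0,0,0,0,0,0]]'
python3 - <<'E'
from h import *
q=[563,-14,.05]
goal(np.r_[press(q,[0,-265,0])[0][:2],53],1.621)
c=snap("wrist","w5",crop=(240,30,440,230),size=(600,600))
for n,P in(("outer",press(q,[0,-192,74])),("inner",press(q,[0,-164,74])),("hole",press(q,[0,-197,58]))): print(n,((proj(c,P)-[240,30])*3).round(0).tolist())
E
```

```text
time: 8.0
tool_pos: [576.9, -280.9, 81.5]
tcp_rot: [3.141, 0.001, 1.618]
contact_force: [-1.0, -0.7, -0.8]
grip_width: 35.5
finger_force: 30.0
at [ 576.9 -280.9   81.5] [3.141e+00 1.000e-03 1.618e+00] t 8.0 w 35.5 shift [ 2.2 -0.6 28.5] turn [ 0.001  0.001 -0.003]
outer [[244.0, 200.0]]
inner [[243.0, -0.0]]
hole [[244.0, 235.0]]
```

View pics/w5.png

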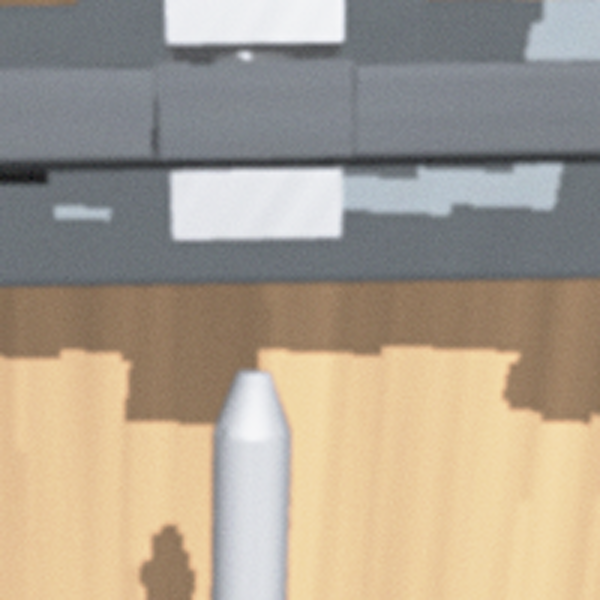

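Run:
```python
from h import *
o=bot.get_obs();c=cam("wrist");g=lambda p,z:onz(c,np.array(p)/3+[240,30],z).round(1)
print("outer",g([(257,203)],74),"outer edge",g([(257,238)],74),"inner bottom edge",g([(254.5,43)],74))
print("lever edge",g([(0,158),(600,151)],70))
for z in (85.5,86.8): print("tip",g([(254,372)],z),"mid",g([(251.5,500)],z),"base",g([(250,600)],z))
print(o["tool_pos"])
```

```text
outer [[ 574.7 -206.2   74. ]] outer edge [[ 574.9 -211.3   74. ]] inner bottom edge [[ 573.2 -183.6   74. ]]
lever edge [[ 534.5 -201.2   70. ]
 [ 627.4 -195.8   70. ]]
tip [[ 575.3 -230.6   85.5]] mid [[ 575.9 -250.1   85.5]] base [[ 576.5 -266.3   85.5]]
tip [[ 575.3 -230.5   86.8]] mid [[ 575.9 -249.8   86.8]] base [[ 576.4 -265.8   86.8]]
[ 576.8770372  -280.95527037   81.51961502]
```

```bash
python3 -m jog '[[0,1.9,15,0,0,-0.025],[0,0,13.8,0,0,0],[0,0,0,0,0,0],[0,0,0,0,0,0],[0,0,0,0,0,0]]' && python3 -m jog '[[8,0,0,0,0,0],[8,0,0,0,0,0],[6,0,0,0,0,0],[4,0,0,0,0,0],[0,0,0,0,0,0],[0,0,0,0,0,0]]'&& python3 -m jog '[[2,0,0,0,0,0],[2,0,0,0,0,0],[2,0,0,0,0,0],[2,0,0,0,0,0],[0,0,0,0,0,0],[0,0,0,0,0,0]]'
```

```text
time: 8.55
tool_pos: [578.7, -280.2, 52.0]
tcp_rot: [3.141, 0.0, 1.644]
contact_force: [0.4, 0.4, -0.9]
grip_width: 35.2
finger_force: 30.0
time: 9.15
tool_pos: [576.8, -254.0, 52.0]
tcp_rot: [3.141, 0.0, 1.644]
contact_force: [0.1, -0.2, -0.8]
grip_width: 35.3
finger_force: 30.0
time: 9.75
tool_pos: [576.1, -246.0, 51.9]
tcp_rot: [3.141, -0.0, 1.644]
contact_force: [1.5, 0.5, -0.2]
grip_width: 35.2
finger_force: 30.0
```

```bash
python3 -m jog '[[3,0,0,0,0,0],[3,0,0,0,0,0],[3,0,0,0,0,0],[3,0,0,0,0,0],[0,0,0,0,0,0]]' && python3 -m jog '[[3,0,0,0,0,0],[3,0,0,0,0,0],[3,0,0,0,0,0],[2,0,0,0,0,0],[0,0,0,0,0,0]]'&& python3 -m jog '[[1.5,0,0,0,0,0],[1.5,0,0,0,0,0],[1,0,0,0,0,0],[0,0,0,0,0,0],[0,0,0,0,0,0]]'
```

```text
time: 10.25
tool_pos: [575.4, -233.6, 52.0]
tcp_rot: [3.141, -0.0, 1.644]
contact_force: [0.7, -0.4, 0.3]
grip_width: 35.7
finger_force: 30.0
time: 10.75
tool_pos: [574.7, -222.9, 52.1]
tcp_rot: [3.141, -0.0, 1.644]
contact_force: [1.8, 0.5, 1.2]
grip_width: 35.5
finger_force: 30.0
time: 11.25
tool_pos: [574.5, -219.3, 52.1]
tcp_rot: [3.141, 0.0, 1.644]
contact_force: [3.9, -2.8, 1.4]
grip_width: 35.5
finger_force: 30.0
```

```bash
python3 -m jog '[[1,0,0,0,0,0],[1,0,0,0,0,0],[0,0,0,0,0,0]]' && python3 -m jog '[[1,0,0,0,0,0],[1,0,0,0,0,0],[0,0,0,0,0,0]]' && python3 -m jog '[[1,0,0,0,0,0],[0,0,0,0,0,0],[0,0,0,0,0,0]]'
python3 - <<'E'
from h import *
goal([574,-217,52],1.643); snap("wrist","w6",crop=(200,0,440,240),size=(600,600))
E
```

```text
time: 11.55
tool_pos: [574.4, -217.4, 52.2]
tcp_rot: [3.141, 0.001, 1.644]
contact_force: [4.7, -2.7, 1.2]
grip_width: 35.5
finger_force: 30.0
time: 11.85
tool_pos: [574.3, -215.7, 52.2]
tcp_rot: [3.14, 0.001, 1.644]
contact_force: [5.4, -3.1, 0.8]
grip_width: 35.2
finger_force: 30.0
time: 12.15
tool_pos: [574.3, -215.6, 52.2]
tcp_rot: [3.14, 0.002, 1.644]
contact_force: [5.1, -6.5, 0.7]
grip_width: 35.8
finger_force: 30.0
at [ 574.3 -215.6   52.2] [3.140e+00 2.000e-03 1.644e+00] t 12.2 w 35.8 shift [-1.4 -0.4  0.2] turn [0.001 0.002 0.001]
```

View pics/w6.png

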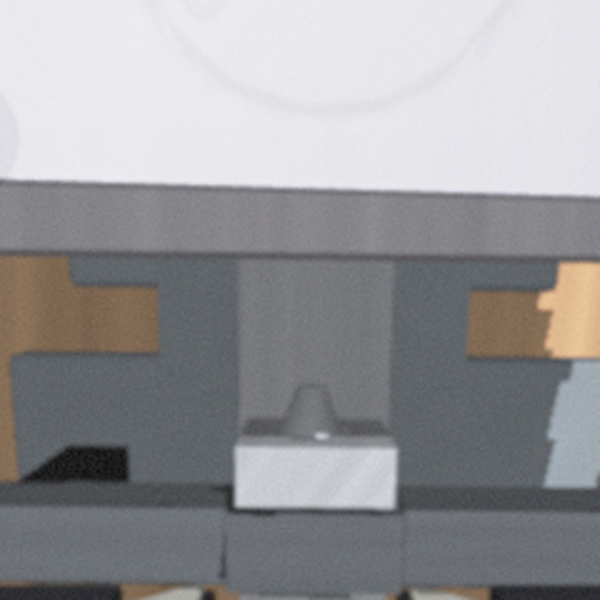

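```bash
python3 -m jog '[[0.8,0,0,0,0,0],[0,0,0,0,0,0]]' && python3 -m jog '[[0,0,0,0,0,0],[0,0,0,0,0,0],[0,0,0,0,0,0],[0,0,0,0,0,0]]' 62 && python3 -m jog '[[-3,0,0,0,0,0],[0,0,-20,0,0,0],[0,0,-40,0,0,0],[0,0,-40,0,0,0],[-30,0,-40,0,0,0],[-40,0,0,0,0,0],[0,0,0,0,0,0],[0,0,0,0,0,0]]'
python3 - <<'E'
from h import *
c=snap("wrist","w7",size=(800,500)); q=[563.9,-14.5,.056]
o=bot.get_obs();print(o["tool_pos"])
for n,P in(("outer",press(q,[0,-192,74])),("inner",press(q,[0,-164,74])),("headtopback",press(q,[0,-209,64])),("lidh",press(q,[lidpt(.15,45),lidpt(.15,-45)])),("grip",press(q,[[-75,-178,70],[-145,-178,70]]))): print(n,(proj(c,P)*1.25).round(0).tolist())
E
```

```text
time: 12.4
tool_pos: [574.3, -215.6, 52.2]
tcp_rot: [3.14, 0.004, 1.644]
contact_force: [4.7, -8.8, -0.7]
grip_width: 35.9
finger_force: 30.0
time: 12.8
tool_pos: [573.0, -212.8, 51.4]
tcp_rot: [-3.14, -0.001, 1.644]
contact_force: [-0.4, 0.3, 0.9]
grip_width: 56.2
finger_force: 0.0
time: 13.6
tool_pos: [578.4, -286.7, 191.2]
tcp_rot: [-3.141, -0.001, 1.642]
contact_force: [-0.1, 0.2, -0.8]
grip_width: 57.3
finger_force: 0.0
[ 578.39149616 -285.75664493  190.96113377]
outer [[407.0, 120.0]]
inner [[408.0, 71.0]]
headtopback [[406.0, 148.0]]
lidh [[128.0, -659.0], [163.0, -300.0]]
grip [[285.0, 94.0], [170.0, 93.0]]
```

View pics/w7.png

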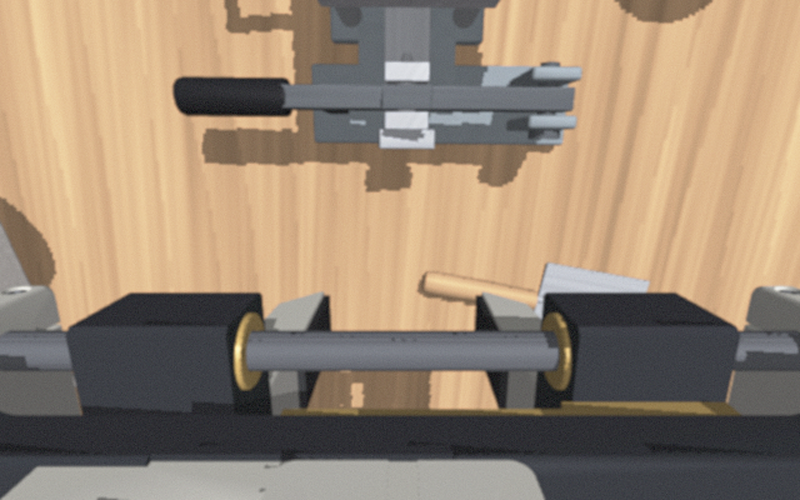

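```bash
python3 -m jog '[[0,0,-20,0,0,0.015],[0,0,-20,0,0,0],[39,-13,0,0,0,0],[39,-13,0,0,0,0],[39,-13,0,0,0,0],[39,-13,0,0,0,0],[39,-13,0,0,0,0],[39,-13,0,0,0,0],[39,-12,0,0,0,0],[0,0,0,0,0,0],[0,0,0,0,0,0]]' 50
python3 - <<'E'
from h import *
q=[563.9,-14.5,.056]
goal(np.r_[press(q,lidpt(.15,0))[0][:2],130],1.627)
c=snap("wrist","w8",size=(800,500))
for a in(.05,.15,.25): print(a,(proj(c,press(q,[lidpt(a,45),lidpt(a,0),lidpt(a,-45)]))*1.25).round(0).tolist())
E
```

```text
time: 14.75
tool_pos: [472.8, -17.6, 231.9]
tcp_rot: [-3.141, 0.0, 1.632]
contact_force: [-0.6, 0.4, -0.3]
grip_width: 46.2
finger_force: 0.0
at [472.8 -17.6 231.9] [-3.141  0.     1.632] t 14.8 w 46.2 shift [ -2.   -3.9 101.9] turn [-0.     0.     0.005]
0.05 [[394.0, 183.0], [394.0, 254.0], [394.0, 319.0]]
0.15 [[397.0, 186.0], [397.0, 261.0], [396.0, 330.0]]
0.25 [[403.0, 189.0], [402.0, 269.0], [402.0, 342.0]]
```

View pics/w8.png

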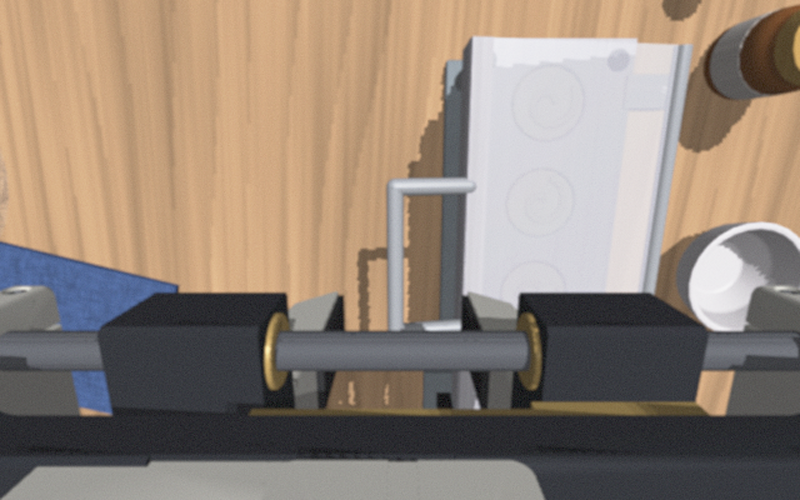

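```bash
python3 -m jog '[[-2,-4,20,0,0,0.005],[0,0,30,0,0,0],[0,0,30,0,0,0],[0,0,16,0,0,0],[0,0,10,0,0,0],[0,0,0,0,0,0],[0,0,0,0,0,0]]' && python3 -m jog '[[0,0,0,0,0,0],[0,0,0,0,0,0],[0,0,0,0,0,0],[0,0,0,0,0,0],[0,0,0,0,0,0],[0,0,0,0,0,0]]' 0 && python3 -m jog '[[0,2,-11,0,0,0],[0,2.3,-10.9,0,0,0],[0,3.3,-10.8,0,0,0],[0,3.8,-10.4,0,0,0],[0,4.7,-10.2,0,0,0],[0,5.1,-9.9,0,0,0]]'
```

```text
time: 15.5
tool_pos: [470.0, -21.6, 126.3]
tcp_rot: [3.141, 0.0, 1.623]
contact_force: [0.3, -0.1, -0.2]
grip_width: 45.8
finger_force: 0.0
time: 16.1
tool_pos: [468.4, -21.1, 125.7]
tcp_rot: [-3.139, -0.0, 1.624]
contact_force: [-3.7, -0.4, 1.8]
grip_width: 8.6
finger_force: 30.0
time: 16.7
tool_pos: [490.7, -19.8, 188.9]
tcp_rot: [-3.141, -0.001, 1.624]
contact_force: [1.9, -0.1, -6.1]
grip_width: 8.7
finger_force: 30.0
```

```bash
python3 -m jog '[[0,5.9,-9.5,0,0,0],[0,6.4,-9.1,0,0,0],[0,7.1,-8.6,0,0,0],[0,7.6,-8.3,0,0,0],[0,8.2,-7.6,0,0,0],[0,8.5,-7.2,0,0,0],[0,9.1,-6.5,0,0,0],[0,9.4,-6,0,0,0],[0,9.9,-5.3,0,0,0],[0,10.1,-4.7,0,0,0]]' && python3 -m jog '[[0,10.5,-4,0,0,0],[0,10.6,-3.4,0,0,0],[0,10.9,-2.6,0,0,0],[0,11,-2,0,0,0],[0,11.1,-1.2,0,0,0],[0,11.2,-0.5,0,0,0],[0,11.2,0.2,0,0,0],[0,11.1,1,0,0,0],[0,3,0.4,0,0,0],[0,0,0,0,0,0],[0,0,0,0,0,0]]'
```

```text
time: 17.7
tool_pos: [572.1, -14.9, 262.2]
tcp_rot: [-3.139, -0.002, 1.624]
contact_force: [-4.4, 2.3, -0.5]
grip_width: 8.9
finger_force: 30.0
time: 18.8
tool_pos: [663.7, -9.9, 275.0]
tcp_rot: [3.139, -0.001, 1.625]
contact_force: [2.5, 5.7, 4.4]
grip_width: 9.0
finger_force: 30.0
```

```bash
python3 -m jog '[[0,0,0,0,0,0],[0,0,0,0,0,0],[0,0,0,0,0,0],[0,0,0,0,0,0],[0,0,-20,0,0,0],[0,0,-20,0,0,0],[0,0,-20,0,0,0],[0,-20,0,0,0,0]]' 55 && python3 -m jog '[[0,-45,0,0,0,0],[0,-45,0,0,0,0],[0,-45,0,0,0,0],[-40,-45,0,0,0,0],[-40,0,0,0,0,0],[-40,0,0,0,0,0],[-40,0,0,0,0,0],[-25,0,40,0,0,0],[0,0,40,0,0,0],[0,0,0,0,0,0.145],[0,0,0,0,0,0.145],[0,0,0,0,0,0.145]]' && python3 -m jog '[[0,0,0,0,0,0.142],[0,0,0,0,0,0.142],[0,0,0,0,0,0.142],[0,0,0,0,0,0.142],[0,0,0,0,0,0.142],[0,0,0,0,0,0.142],[0,0,0,0,0,0.142],[0,0,0,0,0,0.14],[0,0,0,0,0,0],[0,0,0,0,0,0]]'
python3 - <<'E'
from h import *
q=[563.9,-14.5,.056]
goal(np.r_[press(q,[-115,-178,0])[0][:2],48],.056)
c=snap("wrist","w9",size=(800,500))
for d in bot.outline_of("lever_grip","wrist")[:2]: print(round(d["p"],2),d["pixel"],cv2.minAreaRect(np.argwhere(d["mask"])[:,::-1].astype(np.float32)))
print((proj(c,press(q,[[-75,-178,70],[-145,-178,70]]))*1.25).round(0).tolist())
E
```

```text
time: 19.6
tool_pos: [645.0, -12.4, 336.2]
tcp_rot: [3.136, 0.001, 1.624]
contact_force: [-0.8, -0.1, -0.3]
grip_width: 50.6
finger_force: 0.0
time: 20.8
tool_pos: [480.2, -199.3, 253.6]
tcp_rot: [-3.141, 0.0, 1.182]
contact_force: [-0.1, 0.2, 0.9]
grip_width: 50.3
finger_force: 0.0
time: 21.8
tool_pos: [480.4, -199.1, 254.0]
tcp_rot: [3.142, 0.0, 0.058]
contact_force: [-0.0, 0.3, -0.1]
grip_width: 50.1
finger_force: 0.0
at [ 480.4 -199.1  254. ] [3.142 0.    0.058] t 21.8 w 50.1 shift [-21.3  -1.7 206. ] turn [0.    0.    0.002]
0.63 [321.2, 127.9] ((321.0, 113.5), (227.0, 22.0), 90.0)
0.46 [70.6, 78.7] ((71.0, 81.0), (54.0, 52.0), 90.0)
[[401.0, 203.0], [401.0, 286.0]]
```

View pics/w9.png

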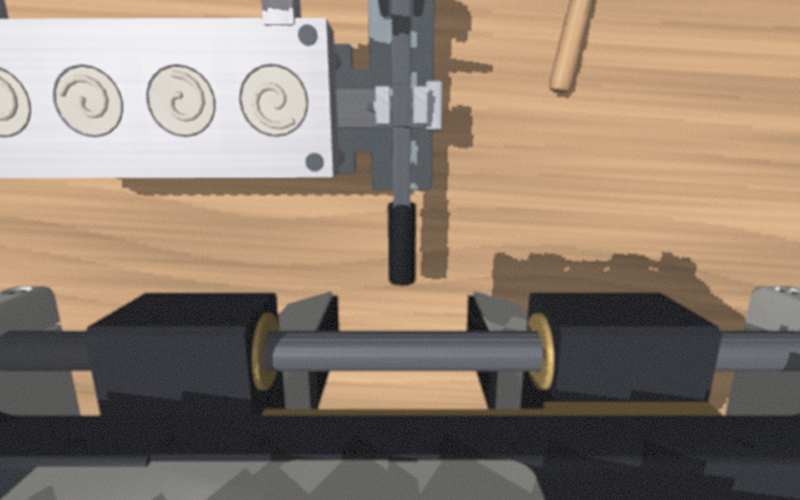

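```bash
python3 -m jog '[[-11,-1,30,0,0,0],[-10,-1,40,0,0,0],[0,0,40,0,0,0],[0,0,40,0,0,0],[0,0,30,0,0,0],[0,0,16,0,0,0],[0,0,10,0,0,0],[0,0,0,0,0,0],[0,0,0,0,0,0]]' && python3 -m jog '[[0,0,0,0,0,0],[0,0,0,0,0,0],[0,0,0,0,0,0],[0,0,0,0,0,0],[0,0,0,0,0,0]]' 0 && python3 -m jog '[[0,0,-4,0,0,0],[0.1,0,-5,0,0,0],[0.3,0,-5,0,0,0],[0.4,0,-5,0,0,0],[0.5,0,-5,0,0,0],[0.6,0,-5,0,0,0],[0.7,0,-5,0,0,0],[0,0,0,0,0,0]]' && python3 -m jog '[[0.9,0,-5,0,0,0],[1,0,-5,0,0,0],[1.1,0,-5,0,0,0],[0,0,0,0,0,0],[0,0,0,0,0,0]]'
```

```text
time: 22.8
tool_pos: [460.0, -198.5, 48.7]
tcp_rot: [3.141, -0.001, 0.055]
contact_force: [0.1, -0.5, 1.1]
grip_width: 50.2
finger_force: 0.0
time: 23.3
tool_pos: [459.8, -199.5, 48.5]
tcp_rot: [3.139, -0.001, 0.055]
contact_force: [-1.8, -6.0, 0.1]
grip_width: 23.1
finger_force: 30.0
time: 24.1
tool_pos: [462.3, -199.4, 81.6]
tcp_rot: [3.14, -0.0, 0.055]
contact_force: [2.6, -6.1, -8.7]
grip_width: 23.2
finger_force: 30.0
time: 24.6
tool_pos: [465.1, -199.2, 96.3]
tcp_rot: [3.14, 0.0, 0.055]
contact_force: [2.2, -6.9, -9.1]
grip_width: 23.2
finger_force: 30.0
```

```bash
python3 -m jog '[[0.8,0,-2,0,0,0],[0.5,0,-2,0,0,0],[0,0,0,0,0,0],[0,0,0,0,0,0]]' && python3 -m jog '[[0,0,-1.5,0,0,0],[0,0,-1.5,0,0,0],[0,0,0,0,0,0],[0,0,0,0,0,0]]'
```

```text
time: 25.0
tool_pos: [465.9, -199.1, 99.9]
tcp_rot: [3.14, 0.001, 0.055]
contact_force: [0.9, -8.3, -11.7]
grip_width: 23.5
finger_force: 30.0
time: 25.4
tool_pos: [465.9, -199.1, 101.0]
tcp_rot: [3.141, 0.002, 0.055]
contact_force: [6.4, -10.2, -28.2]
grip_width: 23.3
finger_force: 30.0
```

```bash
python3 -m jog '[[0,0,2,0,0,0],[0,0,0,0,0,0]]' && python3 -m jog '[[0,0,0,0,0,0],[0,0,0,0,0,0],[0,0,0,0,0,0],[0,0,0,0,0,0],[0,0,-30,0,0,0],[0,0,-40,0,0,0],[0,0,-40,0,0,0],[0,-40,-40,0,0,0],[0,-45,0,0,0,0],[0,-45,0,0,0,0],[0,-45,0,0,0,0],[0,0,0,0,0,0]]' 55 && python3 -m jog '[[0,0,0,0,0,0]]'
python3 - <<'E'
from h import *
q=[563.9,-14.5,.056]
c=snap("wrist","w10"); goal([0,0,0],0)
P=[]
for d in bot.outline_of("cast1","wrist"):
    r=cv2.minAreaRect(np.argwhere(d["mask"])[:,::-1].astype(np.float32))
    print(round(d["p"],2),np.round(r[0],1),np.round(r[1],1),onz(c,[r[0]],129)[0].round(1))
for y in(-93,-31,31,93): print(y,press(q,[0,y,129]).round(1),proj(c,press(q,[0,y,129])).round(1))
for d in bot.outline_of("lever_grip","wrist")[:2]: print(round(d["p"],2),d["pixel"])
print("tray top")
T=cam("top"); bot.capture("top")
for d in bot.outline_of("tray","top")[:1]:
    r=cv2.minAreaRect(np.argwhere(d["mask"])[:,::-1].astype(np.float32)); print(d["p"],r,onz(T,cv2.boxPoints(r),14).round(1),onz(T,[r[0]],7).round(1))
E
```

```text
time: 25.6
tool_pos: [465.9, -199.2, 100.8]
tcp_rot: [3.14, 0.001, 0.055]
contact_force: [0.2, -7.7, -12.2]
grip_width: 22.8
finger_force: 30.0
time: 26.8
tool_pos: [456.2, -23.1, 247.9]
tcp_rot: [-3.14, -0.001, 0.06]
contact_force: [-0.4, -0.7, -0.4]
grip_width: 50.6
finger_force: 0.0
time: 26.9
tool_pos: [457.0, -26.9, 247.7]
tcp_rot: [3.141, -0.001, 0.058]
contact_force: [0.2, -0.1, -0.5]
grip_width: 50.6
finger_force: 0.0
at [457.1 -27.8 247.6] [ 3.141e+00 -1.000e-03  5.600e-02] t 26.9 w 50.4 shift [-455.   -53.4  247.3] turn [ 0.001 -0.001  0.056]
0.92 [273.5  60. ] [62. 57.] [560.   15.8 129. ]
0.92 [194.5  61. ] [68.9 58.6] [555.9  74.9 129. ]
0.81 [353.9  59.7] [55.9 62.2] [563.7 -44.3 129. ]
-93 [[ 569.1 -107.4  129. ]] [[438.5  57.2]]
-31 [[565.6 -45.5 129. ]] [[355.6  57. ]]
31 [[562.2  16.5 129. ]] [[272.7  56.8]]
93 [[558.7  78.4 129. ]] [[189.8  56.7]]
0.68 [513.0, 119.8]
0.67 [355.4, 58.8]
tray top
0.7 ((210.59310913085938, 223.082763671875), (63.88956069946289, 51.792823791503906), 86.633544921875) [[617.6 414.5  14. ]
 [624.3 252.1  14. ]
 [425.3 240.3  14. ]
 [418.7 400.5  14. ]] [[521.2 328.3   7. ]]
```

```bash
python3 -m jog '[[0,0,0,0,0,-0.1455],[0,0,0,0,0,-0.1455],[0,0,0,0,0,-0.1455],[0,0,0,0,0,-0.1455],[0,0,0,0,0,-0.1455],[0,0,0,0,0,-0.1455],[0,0,0,0,0,-0.1455],[0,0,0,0,0,-0.1455],[0,0,0,0,0,-0.1455],[0,0,0,0,0,-0.1455],[0,0,0,0,0,-0.1455],[0,0,0,0,0,-0.1455]]' && python3 -m jog '[[0,0,0,0,0,-0.1455],[0,0,0,0,0,-0.1455],[0,0,0,0,0,-0.1455],[0,0,0,0,0,-0.1455],[0,0,0,0,0,-0.1455],[0,0,0,0,0,-0.1455],[-11,35,0,0,0,0],[-11,35,0,0,0,0],[-11,35,0,0,0,0],[-10,35,0,0,0,0],[0,0,0,0,0,0],[0,0,0,0,0,0]]'
python3 - <<'E'
from h import *
q=[563.9,-14.5,.056]
goal(np.r_[press(q,[-.5,93,0])[0][:2],115],2.674)
E
```

```text
time: 28.35
tool_pos: [457.1, -28.7, 247.2]
tcp_rot: [-3.141, -0.0, 1.805]
contact_force: [-0.2, -0.2, -0.6]
grip_width: 50.5
finger_force: 0.0
time: 29.55
tool_pos: [558.5, 77.3, 246.6]
tcp_rot: [-3.141, -0.001, 2.674]
contact_force: [-0.5, 0.2, 0.9]
grip_width: 50.3
finger_force: 0.0
at [558.5  77.3 246.6] [-3.141e+00 -1.000e-03  2.674e+00] t 29.6 w 50.3 shift [  0.6   0.9 131.6] turn [-0.001 -0.001 -0.   ]
```

```bash
python3 -m jog '[[0.6,0.9,40,0,0,0],[0,0,40,0,0,0],[0,0,25,0,0,0],[0,0,12,0,0,0],[0,0,8,0,0,0],[0,0,6.6,0,0,0],[0,0,0,0,0,0],[0,0,0,0,0,0]]' && python3 -m jog '[[0,0,0,0,0,0],[0,0,0,0,0,0],[0,0,0,0,0,0],[0,0,0,0,0,0],[0,0,0,0,0,0]]' 30 && python3 -m jog '[[0,0,-3,0,0,0],[0,0,-5,0,0,0],[0,0,-10,0,0,0],[0,0,-20,0,0,0],[0,0,-20,0,0,0],[0,0,-20,0,0,0],[0,0,0,0,0,0],[0,0,0,0,0,0]]'
python3 - <<'E'
from h import *
goal([561,359,100],2.674)
E
```

```text
time: 30.35
tool_pos: [559.0, 78.9, 116.7]
tcp_rot: [3.141, 0.002, 2.674]
contact_force: [-0.2, 0.4, -0.4]
grip_width: 50.4
finger_force: 0.0
time: 30.85
tool_pos: [558.6, 78.4, 116.6]
tcp_rot: [-3.141, 0.001, 2.674]
contact_force: [-2.8, -2.9, 6.1]
grip_width: 43.1
finger_force: 30.0
time: 31.65
tool_pos: [558.4, 79.4, 194.0]
tcp_rot: [3.141, 0.001, 2.674]
contact_force: [-1.1, -1.3, -1.1]
grip_width: 43.3
finger_force: 30.0
at [558.4  79.4 194. ] [3.141e+00 1.000e-03 2.674e+00] t 31.6 w 43.3 shift [123.8 250.7  94.2] turn [0.001 0.001 0.   ]
```

```bash
cat >> h.py <<'E'
def tray():
    T=cam("top"); bot.capture("top")
    for d in bot.outline_of("tray","top")[:1]:
        r=cv2.minAreaRect(np.argwhere(d["mask"])[:,::-1].astype(np.float32)); print("tray",round(d["p"],2),np.round(r[0],1),np.round(r[1],1),round(r[2],1),onz(T,[r[0]],14)[0].round(1))
E
python3 - <<'E'
from h import *
tray()
E
python3 -m jog '[[20,42,0,0,0,0],[21,42,0,0,0,0],[21,42,0,0,0,0],[21,42,0,0,0,0],[21,42,10,0,0,0],[20,41,20,0,0,0],[0,0,20,0,0,0],[0,0,20,0,0,0],[0,0,0,0,0,0],[0,0,0,0,0,0],[0,0,0,0,0,0]]'
python3 - <<'E'
from h import *
goal([561,359,19],2.674)
c=snap("wrist","w11",size=(800,500))
for t in(.055,):
  cx,cy=521,323
  for a,b in((100,80),(100,-80),(-100,-80),(-100,80)):
    P=[cx+a*np.cos(t)-b*np.sin(t),cy+a*np.sin(t)+b*np.cos(t),14]; print((proj(c,P)*1.25).round(0))
E
```

```text
tray 0.78 [210.6 223.4] [64.7 52.1] 86.4 [519.7 326.8  14. ]
time: 32.85
tool_pos: [561.5, 358.9, 124.9]
tcp_rot: [3.14, 0.001, 2.673]
contact_force: [0.0, -0.5, -0.5]
grip_width: 42.9
finger_force: 30.0
at [561.5 358.9 124.9] [3.140e+00 1.000e-03 2.673e+00] t 32.9 w 42.9 shift [  0.6  -0.3 105.8] turn [ 0.001  0.001 -0.001]
[[506. 289.]]
[[303. 396.]]
[[121. 143.]]
[[346.  -4.]]
```

View pics/w11.png

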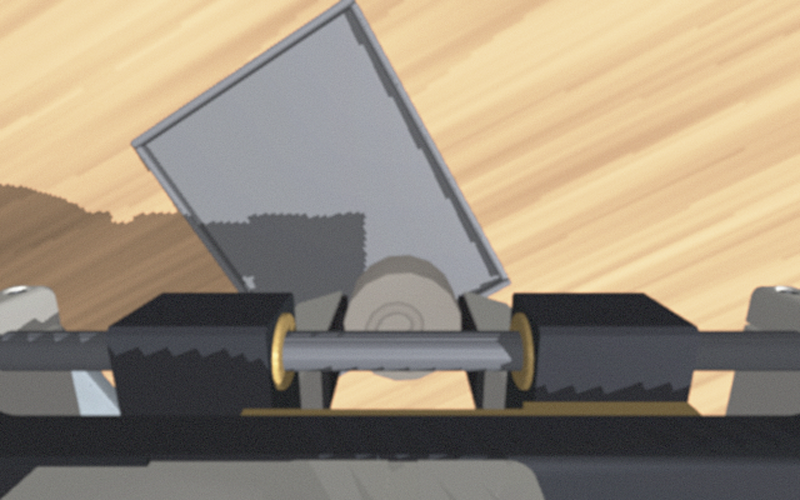

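Run:
```python
from h import *
c=cam("wrist");P=onz(c,np.array([(352,1),(133,143),(507,281)])/1.25,14);print(P.round(1))
ctr=(P[1]+P[2])/2;d=P[2]-P[0];t=np.arctan2(d[1],d[0]);e=P[0]-P[1];t2=np.arctan2(-e[0],e[1]);print(ctr,t,t2,np.hypot(*d[:2]),np.hypot(*e[:2]))
t=(t+t2)/2
for a,b in((42,34),(42,-34),(-42,34),(-42,-34)): print(a,b,(ctr[:2]+[a*np.cos(t)-b*np.sin(t),a*np.sin(t)+b*np.cos(t)]).round(1))
goal([561,359,19],2.674)
```

```text
[[420.6 399.   14. ]
 [428.6 243.9  14. ]
 [611.6 411.1  14. ]]
[520.09672204 327.54106807  14.        ] 0.0634579177588998 0.051115227626752344 191.37662880485394 155.26018865761006
42 34 [560.1 363.9]
42 -34 [564. 296.]
-42 34 [476.2 359.1]
-42 -34 [480.1 291.2]
at [561.6 358.9 125.2] [3.140e+00 1.000e-03 2.673e+00] t 32.9 w 43.2 shift [  0.8  -0.4 106.2] turn [ 0.002  0.001 -0.001]
```

```bash
python3 -m jog '[[3.6,3.8,30,0,0,0],[0,0,40,0,0,0],[0,0,20,0,0,0],[0,0,8,0,0,0],[0,0,5,0,0,0],[0,0,2.5,0,0,0],[0,0,0,0,0,0],[0,0,0,0,0,0]]'; python3 -m jog '[[0,0,0.7,0,0,0],[0,0,0.7,0,0,0],[0,0,0,0,0,0]]'
```

```text
time: 33.7
tool_pos: [560.1, 364.3, 19.6]
tcp_rot: [3.14, 0.001, 2.674]
contact_force: [0.4, 0.7, -0.5]
grip_width: 43.0
finger_force: 30.0
time: 34.0
tool_pos: [559.9, 364.2, 18.4]
tcp_rot: [3.14, 0.001, 2.674]
contact_force: [-1.2, -0.8, 5.6]
grip_width: 42.9
finger_force: 30.0
```

```bash
python3 -m jog '[[0,0,0,0,0,0],[0,0,0,0,0,0],[0,0,0,0,0,0],[0,0,0,0,0,0],[0,0,-10,0,0,0],[0,0,-40,0,0,0],[0,0,-50,0,0,0],[0,0,-50,0,0,0],[0,0,-45,0,0,0]]' 55 && python3 -m jog '[[-20,-39,0,0,0,0],[-20,-39,0,0,0,0],[-20,-39,0,0,0,0],[-20,-39,0,0,0,0],[-20,-39,0,0,0,0],[-20,-39,0,0,0,0],[-20,-39,0,0,0,0],[-18,-37,0,0,0,0],[0,0,0,0,0,0],[0,0,0,0,0,0]]'
python3 - <<'E'
from h import *
tray()
q=[563.9,-14.5,.056]
goal(np.r_[press(q,[-.5,31,0])[0][:2],115],2.674)
E
```

```text
time: 34.9
tool_pos: [559.4, 363.9, 215.5]
tcp_rot: [3.14, 0.001, 2.674]
contact_force: [1.4, 0.5, -1.0]
grip_width: 50.5
finger_force: 0.0
time: 35.9
tool_pos: [560.7, 15.2, 212.5]
tcp_rot: [3.141, 0.001, 2.671]
contact_force: [0.3, -0.0, 0.9]
grip_width: 50.5
finger_force: 0.0
tray 0.88 [210.6 223.6] [66.6 53.7] 87.0 [519.1 326.8  14. ]
at [560.6  16.8 212.3] [3.141 0.    2.674] t 36.0 w 50.4 shift [-1.1  0.  97.3] turn [0.001 0.    0.   ]
```

```bash
python3 -m jog '[[-1.1,0,40,0,0,0],[0,0,25,0,0,0],[0,0,12,0,0,0],[0,0,8,0,0,0],[0,0,8,0,0,0],[0,0,4,0,0,0],[0,0,0,0,0,0],[0,0,0,0,0,0]]' && python3 -m jog '[[0,0,0,0,0,0],[0,0,0,0,0,0],[0,0,0,0,0,0],[0,0,0,0,0,0],[0,0,0,0,0,0]]' 30 && python3 -m jog '[[0,0,-3,0,0,0],[0,0,-5,0,0,0],[0,0,-10,0,0,0],[0,0,-20,0,0,0],[0,0,-20,0,0,0],[0,0,-20,0,0,0],[0,0,0,0,0,0],[0,0,0,0,0,0]]'
python3 - <<'E'
from h import *
tray();goal([564,296,100],2.674)
E
```

```text
time: 36.8
tool_pos: [562.0, 15.4, 115.5]
tcp_rot: [3.141, 0.001, 2.674]
contact_force: [-0.9, 0.5, -0.2]
grip_width: 50.5
finger_force: 0.0
time: 37.3
tool_pos: [562.0, 15.4, 115.4]
tcp_rot: [3.141, 0.001, 2.674]
contact_force: [-0.9, -0.4, 4.7]
grip_width: 43.0
finger_force: 30.0
time: 38.1
tool_pos: [561.5, 15.5, 192.9]
tcp_rot: [3.141, 0.0, 2.674]
contact_force: [-0.5, -0.9, -1.0]
grip_width: 43.0
finger_force: 30.0
tray 0.93 [210.3 223.5] [66.3 52.9] 86.3 [519.4 327.8  14. ]
at [560.9  15.6 191.8] [-3.141e+00 -2.000e-03  2.674e+00] t 38.2 w 43.1 shift [123.5 251.8  91.8] turn [-0.001 -0.002 -0.   ]
```

```bash
python3 -m jog '[[20.5,42,0,0,0,0],[20.5,42,0,0,0,0],[20.5,42,0,0,0,0],[20.5,42,0,0,0,0],[20.5,42,0,0,0,0],[21,41.8,20,0,0,0],[0,0,40,0,0,0],[0,0,40,0,0,0],[0,0,20,0,0,0],[0,0,0,0,0,0],[0,0,0,0,0,0]]'
python3 - <<'E'
from h import *
goal([564,296,17.2],2.674)
E
```

```text
time: 39.3
tool_pos: [564.8, 295.1, 72.9]
tcp_rot: [-3.141, -0.001, 2.674]
contact_force: [-0.2, 1.1, -0.5]
grip_width: 43.4
finger_force: 30.0
at [564.8 295.1  72.9] [-3.141e+00 -1.000e-03  2.674e+00] t 39.3 w 43.4 shift [ 1.1  0.5 55.7] turn [-0.001 -0.001 -0.   ]
```

```bash
python3 -m jog '[[1.1,0.5,25,0,0,0],[0,0,15,0,0,0],[0,0,8,0,0,0],[0,0,4,0,0,0],[0,0,2,0,0,0],[0,0,1.7,0,0,0],[0,0,0,0,0,0],[0,0,0.7,0,0,0],[0,0,0,0,0,0]]' && python3 -m jog '[[0,0,0,0,0,0],[0,0,0,0,0,0],[0,0,0,0,0,0],[0,0,0,0,0,0],[0,0,-10,0,0,0],[0,0,-40,0,0,0],[0,0,-50,0,0,0],[0,0,-50,0,0,0],[0,0,-45,0,0,0]]' 55 && python3 -m jog '[[-20,-39,0,0,0,0],[-20,-39,0,0,0,0],[-20,-39,0,0,0,0],[-20,-39,0,0,0,0],[-20,-39,0,0,0,0],[-20,-39,0,0,0,0],[-20,-39,0,0,0,0],[-15,-31.5,0,0,0,0],[0,0,0,0,0,0],[0,0,0,0,0,0]]'
python3 - <<'E'
from h import *
tray()
q=[563.9,-14.5,.056]
goal(np.r_[press(q,[-.5,-31,0])[0][:2],115],2.674)
E
```

```text
time: 40.2
tool_pos: [564.5, 296.2, 17.4]
tcp_rot: [3.141, 0.001, 2.674]
contact_force: [0.2, 0.1, 1.4]
grip_width: 43.1
finger_force: 30.0
time: 41.1
tool_pos: [564.1, 296.1, 215.4]
tcp_rot: [3.14, 0.001, 2.674]
contact_force: [0.6, 0.2, -0.6]
grip_width: 50.4
finger_force: 0.0
time: 42.1
tool_pos: [565.1, -46.1, 212.4]
tcp_rot: [3.141, 0.0, 2.672]
contact_force: [0.1, -0.2, -0.0]
grip_width: 50.4
finger_force: 0.0
tray 0.76 [210.6 223.9] [65.1 53.8] 85.0 [518.1 326.9  14. ]
at [565.2 -44.7 212.2] [3.141 0.    2.675] t 42.2 w 50.2 shift [-0.3 -0.8 97.2] turn [0.001 0.    0.001]
```

```bash
python3 -m jog '[[-0.3,-0.8,40,0,0,0],[0,0,25,0,0,0],[0,0,12,0,0,0],[0,0,8,0,0,0],[0,0,8,0,0,0],[0,0,4,0,0,0],[0,0,0,0,0,0],[0,0,0,0,0,0]]' && python3 -m jog '[[0,0,0,0,0,0],[0,0,0,0,0,0],[0,0,0,0,0,0],[0,0,0,0,0,0],[0,0,0,0,0,0]]' 30 && python3 -m jog '[[0,0,-3,0,0,0],[0,0,-5,0,0,0],[0,0,-10,0,0,0],[0,0,-20,0,0,0],[0,0,-20,0,0,0],[0,0,-20,0,0,0],[0,0,0,0,0,0],[0,0,0,0,0,0]]'
python3 - <<'E'
from h import *
tray();goal([476,359,100],2.674)
E
```

```text
time: 43.0
tool_pos: [565.5, -46.6, 115.5]
tcp_rot: [3.141, 0.001, 2.674]
contact_force: [-0.6, 0.9, 0.8]
grip_width: 50.3
finger_force: 0.0
time: 43.5
tool_pos: [565.5, -46.5, 115.4]
tcp_rot: [3.141, 0.001, 2.674]
contact_force: [-0.2, 0.8, 5.1]
grip_width: 42.9
finger_force: 30.0
time: 44.3
tool_pos: [565.0, -46.5, 192.8]
tcp_rot: [3.141, 0.0, 2.674]
contact_force: [-0.1, 0.4, -1.2]
grip_width: 43.2
finger_force: 30.0
tray 0.75 [210.8 223.1] [65.5 52.2] 87.1 [520.8 326.2  14. ]
at [564.4 -46.3 191.7] [-3.141e+00 -2.000e-03  2.674e+00] t 44.4 w 43.1 shift [261.5 322.   92.1] turn [-0.    -0.002 -0.   ]
```

```bash
python3 -m jog '[[29,35.8,0,0,0,0],[29,35.8,0,0,0,0],[29,35.8,0,0,0,0],[29,35.8,0,0,0,0],[29,35.8,0,0,0,0],[29,35.8,0,0,0,0],[29,35.8,0,0,0,0],[29,35.8,20,0,0,0],[29.5,35.6,30,0,0,0],[0,0,40,0,0,0],[0,0,30,0,0,0],[0,0,0,0,0,0]]' && python3 -m jog '[[0,0,0,0,0,0],[0,0,0,0,0,0]]'
python3 - <<'E'
from h import *
goal([476,359,17.2],2.674)
E
```

```text
time: 45.6
tool_pos: [474.2, 352.9, 70.2]
tcp_rot: [-3.132, -0.006, 2.675]
contact_force: [-0.6, -0.4, -0.5]
grip_width: 43.1
finger_force: 30.0
time: 45.8
tool_pos: [479.0, 354.7, 77.4]
tcp_rot: [3.139, 0.002, 2.673]
contact_force: [0.4, -0.5, -0.7]
grip_width: 43.1
finger_force: 30.0
at [479.  354.7  77.4] [3.139e+00 2.000e-03 2.673e+00] t 45.8 w 43.1 shift [ 4.7  2.3 60.2] turn [ 0.002  0.002 -0.001]
```

```bash
python3 -m jog '[[4.7,2.3,30,0,0,0],[0,0,15,0,0,0],[0,0,8,0,0,0],[0,0,4,0,0,0],[0,0,2,0,0,0],[0,0,1.2,0,0,0],[0,0,0,0,0,0],[0,0,0.7,0,0,0],[0,0,0,0,0,0]]' && python3 -m jog '[[0,0,0,0,0,0],[0,0,0,0,0,0],[0,0,0,0,0,0],[0,0,0,0,0,0],[0,0,-10,0,0,0],[0,0,-40,0,0,0],[0,0,-50,0,0,0],[0,0,-50,0,0,0],[0,0,-45,0,0,0]]' 55 && python3 -m jog '[[-24.4,-31.2,0,0,0,0],[-24.4,-31.2,0,0,0,0],[-24.4,-31.2,0,0,0,0],[-24.4,-31.2,0,0,0,0],[-24.4,-31.2,0,0,0,0],[-24.4,-31.2,0,0,0,0],[-24.4,-31.2,0,0,0,0],[-24.4,-31.2,0,0,0,0],[-24.4,-31.2,0,0,0,0],[-24.4,-31.2,0,0,0,0],[-24.4,-31.2,0,0,0,0],[-24.4,-31.2,0,0,0,0]]' && python3 -m jog '[[0,0,0,0,0,0],[0,0,0,0,0,0]]'
python3 - <<'E'
from h import *
tray()
q=[563.9,-14.5,.056]
goal(np.r_[press(q,[-.5,-93,0])[0][:2],115],2.674)
E
```

```text
time: 46.7
tool_pos: [475.6, 358.9, 17.2]
tcp_rot: [3.14, 0.002, 2.674]
contact_force: [-2.1, -2.4, 8.0]
grip_width: 42.9
finger_force: 30.0
time: 47.6
tool_pos: [474.7, 358.7, 213.2]
tcp_rot: [3.14, 0.001, 2.674]
contact_force: [0.1, 1.7, -0.2]
grip_width: 50.4
finger_force: 0.0
time: 48.8
tool_pos: [567.3, -109.2, 210.6]
tcp_rot: [3.141, 0.001, 2.674]
contact_force: [0.3, 0.3, 0.2]
grip_width: 50.3
finger_force: 0.0
time: 49.0
tool_pos: [567.1, -108.2, 210.0]
tcp_rot: [3.141, -0.0, 2.672]
contact_force: [-0.2, -0.1, -1.5]
grip_width: 50.5
finger_force: 0.0
tray 0.81 [210.6 223.4] [64.6 52.2] 86.3 [519.7 326.8  14. ]
at [ 567.  -106.6  210.1] [ 3.141 -0.     2.674] t 49.1 w 50.2 shift [-1.8  0.  95.1] turn [ 0. -0.  0.]
```

```bash
python3 -m jog '[[-1.8,0,40,0,0,0],[0,0,25,0,0,0],[0,0,12,0,0,0],[0,0,8,0,0,0],[0,0,8,0,0,0],[0,0,2,0,0,0],[0,0,0,0,0,0],[0,0,0,0,0,0]]' && python3 -m jog '[[0,0,0,0,0,0],[0,0,0,0,0,0],[0,0,0,0,0,0],[0,0,0,0,0,0],[0,0,0,0,0,0]]' 30 && python3 -m jog '[[0,0,-3,0,0,0],[0,0,-5,0,0,0],[0,0,-10,0,0,0],[0,0,-20,0,0,0],[0,0,-20,0,0,0],[0,0,-20,0,0,0],[0,0,0,0,0,0],[0,0,0,0,0,0]]'
python3 - <<'E'
from h import *
tray();goal([480,291,100],2.674)
E
```

```text
time: 49.9
tool_pos: [569.3, -108.5, 115.6]
tcp_rot: [3.141, 0.001, 2.674]
contact_force: [0.2, -0.3, -0.0]
grip_width: 50.5
finger_force: 0.0
time: 50.4
tool_pos: [569.2, -108.5, 115.3]
tcp_rot: [3.141, 0.001, 2.674]
contact_force: [0.8, 0.1, 5.3]
grip_width: 43.3
finger_force: 30.0
time: 51.2
tool_pos: [568.7, -108.4, 192.8]
tcp_rot: [3.142, 0.0, 2.674]
contact_force: [-0.2, -0.2, -2.1]
grip_width: 42.9
finger_force: 30.0
tray 0.68 [210.8 223.3] [66.3 53.4] 86.3 [520. 326.  14.]
at [ 568.2 -108.2  191.6] [-3.141e+00 -2.000e-03  2.674e+00] t 51.3 w 43.2 shift [258.5 316.6  92.1] turn [-0.    -0.002 -0.   ]
```

```bash
python3 -m jog '[[25.8,31.6,0,0,0,0],[25.8,31.6,0,0,0,0],[25.8,31.6,0,0,0,0],[25.8,31.6,0,0,0,0],[25.8,31.6,0,0,0,0],[25.8,31.6,0,0,0,0],[25.8,31.6,0,0,0,0],[25.8,31.6,0,0,0,0],[25.8,31.6,0,0,0,0],[26.3,32.2,0,0,0,0],[0,0,30,0,0,0],[0,0,30,0,0,0]]' && python3 -m jog '[[0,0,30,0,0,0],[0,0,25,0,0,0],[0,0,0,0,0,0],[0,0,0,0,0,0]]'
python3 - <<'E'
from h import *
goal([480,291,17.1],2.674)
E
```

```text
time: 52.5
tool_pos: [480.1, 292.2, 131.5]
tcp_rot: [3.141, 0.0, 2.677]
contact_force: [1.0, -0.5, -0.5]
grip_width: 43.0
finger_force: 30.0
time: 52.9
tool_pos: [480.6, 290.6, 77.4]
tcp_rot: [-3.14, -0.001, 2.674]
contact_force: [-0.7, -0.0, 0.2]
grip_width: 43.0
finger_force: 30.0
at [480.6 290.6  77.4] [-3.140e+00 -1.000e-03  2.674e+00] t 52.9 w 43.0 shift [ 0.6  0.1 60.3] turn [-0.001 -0.001 -0.   ]
```

```bash
python3 -m jog '[[0.6,0.1,30,0,0,0],[0,0,15,0,0,0],[0,0,8,0,0,0],[0,0,4,0,0,0],[0,0,2,0,0,0],[0,0,1.3,0,0,0],[0,0,0,0,0,0],[0,0,0.7,0,0,0],[0,0,0,0,0,0]]' && python3 -m jog '[[0,0,0,0,0,0],[0,0,0,0,0,0],[0,0,0,0,0,0],[0,0,0,0,0,0],[0,0,-10,0,0,0],[0,0,-40,0,0,0],[0,0,-50,0,0,0],[0,0,-50,0,0,0],[0,0,-45,0,0,0]]' 55 && python3 -m jog '[[-17,-37.1,0,0,0,0],[-17,-37.1,0,0,0,0],[-17,-37.1,0,0,0,0],[-17,-37.1,0,0,0,0],[-17,-37.1,0,0,0,0],[-17,-37.1,0,0,0,0],[-17,-37.1,0,0,0,0],[-17,-37.1,0,0,0,0],[-17,-37.1,0,0,0,0],[-17,-37.1,0,0,0,0],[-17,-37.1,0,0,0,0],[-17,-37.1,0,0,0,0]]' && python3 -m jog '[[0,0,0,0,0,-0.131],[0,0,0,0,0,-0.131],[0,0,0,0,0,-0.131],[0,0,0,0,0,-0.131],[0,0,0,0,0,0],[0,0,0,0,0,0]]'
python3 - <<'E'
from h import *
q=[563.9,-14.5,.056]
goal(np.r_[press(q,[-109,-178,0])[0][:2],99],3.198)
tray(); T=cam("top")
for d in bot.outline_of("cast1","top"): print(round(d["p"],2),onz(T,[d["pixel"]],31)[0].round(1),d["mask"].sum())
snap("scene","s2",crop=(230,90,430,240),size=(800,600))
for d in bot.outline_of("lever_grip","scene")[:1]: print("grip",d["p"],d["pixel"])
S=cam("scene");print(proj(S,press(q,[90-200*np.cos(.25),-178,58+200*np.sin(.25)])),proj(S,press(q,[-110,-178,58])))
E
```

```text
time: 53.8
tool_pos: [480.7, 291.3, 17.2]
tcp_rot: [3.141, 0.001, 2.674]
contact_force: [0.3, -0.6, 1.3]
grip_width: 42.8
finger_force: 30.0
time: 54.7
tool_pos: [480.3, 291.1, 215.2]
tcp_rot: [3.14, 0.001, 2.674]
contact_force: [1.0, 0.1, -0.6]
grip_width: 50.5
finger_force: 0.0
time: 55.9
tool_pos: [461.4, -199.9, 212.7]
tcp_rot: [3.142, 0.001, 2.674]
contact_force: [1.0, -0.2, 0.2]
grip_width: 50.6
finger_force: 0.0
time: 56.5
tool_pos: [461.7, -198.2, 212.3]
tcp_rot: [-3.141, 0.001, -3.089]
contact_force: [-0.2, -0.0, 0.4]
grip_width: 50.3
finger_force: 0.0
at [ 461.7 -198.2  212.3] [-3.141e+00  1.000e-03 -3.089e+00] t 56.5 w 50.3 shift [ -3.3  -0.3 113.3] turn [-0.     0.001 -0.004]
tray 0.62 [215.8 228.1] [65.6 52.2] 86.4 [504.8 310.5  14. ]
0.57 [485.1 290.2  31. ] 188
0.56 [553.4 355.1  31. ] 137
0.49 [463.8 338.4  31. ] 179
0.46 [550.1 276.5  31. ] 196
grip 0.56 [242.3, 255.4]
[[211.3083991  234.16116977]] [[213.54843879 245.95071051]]
```

View pics/s2.png

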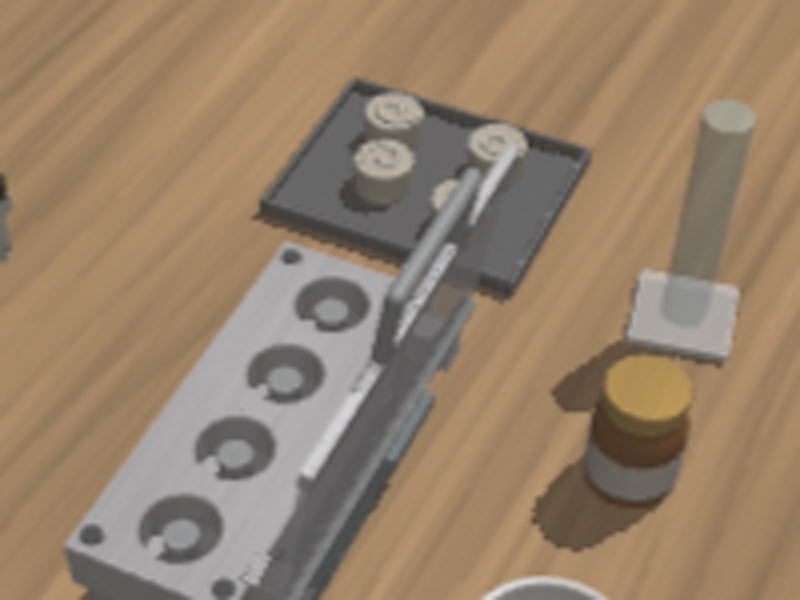

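```bash
python3 -m jog '[[-3.3,-0.3,40,0,0,0],[0,0,40,0,0,0],[0,0,20,0,0,0],[0,0,10,0,0,0],[0,0,3,0,0,0],[0,0,0,0,0,0],[0,0,0,0,0,0]]' && python3 -m jog '[[0,0,0,0,0,0],[0,0,0,0,0,0],[0,0,0,0,0,0],[0,0,0,0,0,0],[0,0,0,0,0,0]]' 0 && python3 -m jog '[[1.2,0,5,0,0,0],[1.1,0,5,0,0,0],[1,0,5,0,0,0],[0.8,0,5,0,0,0],[0.7,0,5,0,0,0],[0.5,0,5,0,0,0],[0.4,0,5,0,0,0],[0.3,0,5,0,0,0],[0.2,0,5,0,0,0],[0,0,0,0,0,0],[0,0,0,0,0,0]]'&& python3 -m jog '[[0,0,3,0,0,0],[0,0,2,0,0,0],[0,0,0,0,0,0],[0,0,0,0,0,0]]'
```

```text
time: 57.45
tool_pos: [465.8, -198.8, 99.9]
tcp_rot: [-3.14, 0.002, -3.085]
contact_force: [1.2, 0.2, -0.3]
grip_width: 50.5
finger_force: 0.0
time: 57.95
tool_pos: [465.3, -199.2, 99.1]
tcp_rot: [-3.14, 0.001, -3.085]
contact_force: [0.1, -4.8, 0.9]
grip_width: 22.5
finger_force: 30.0
time: 59.05
tool_pos: [461.1, -199.5, 56.5]
tcp_rot: [-3.139, 0.006, -3.086]
contact_force: [-1.1, -0.2, 27.1]
grip_width: 23.3
finger_force: 30.0
time: 59.45
tool_pos: [461.8, -199.5, 52.8]
tcp_rot: [-3.138, 0.008, -3.085]
contact_force: [-1.9, 1.9, 38.1]
grip_width: 23.4
finger_force: 30.0
```

```bash
python3 -m jog '[[0,0,-2,0,0,0],[0,0,-1,0,0,0]]' && python3 -m jog '[[0,0,0,0,0,0],[0,0,0,0,0,0],[0,0,0,0,0,0],[0,0,0,0,0,0],[0,0,-20,0,0,0],[0,0,-30,0,0,0],[0,0,-10,0,0,0],[0,0,0,0,0,0]]' 55 && python3 -m jog '[[0,0,0,0,0,0],[0,0,0,0,0,0],[0,0,0,0,0,0],[0,0,0,0,0,0],[0,0,0,0,0,0],[0,0,0,0,0,0],[0,0,0,0,0,0],[0,0,0,0,0,0]]' 0 && python3 -m jog '[[0,0,10,0,0,0],[0,0,10,0,0,0],[0,0,5,0,0,0],[0,0,5,0,0,0],[0,0,3,0,0,0],[0,0,0,0,0,0],[0,0,0,0,0,0]]'
```

```text
time: 59.65
tool_pos: [461.7, -199.4, 53.3]
tcp_rot: [-3.139, 0.007, -3.086]
contact_force: [7.0, -2.6, 2.8]
grip_width: 23.1
finger_force: 30.0
time: 60.45
tool_pos: [459.5, -199.0, 112.7]
tcp_rot: [-3.14, 0.002, -3.085]
contact_force: [-0.2, 0.8, -0.7]
grip_width: 50.7
finger_force: 0.0
time: 61.25
tool_pos: [458.9, -198.7, 111.8]
tcp_rot: [3.142, 0.0, -3.085]
contact_force: [0.2, 0.3, 0.3]
grip_width: 0.6
finger_force: 0.0
time: 61.95
tool_pos: [459.0, -198.7, 78.9]
tcp_rot: [-3.142, 0.0, -3.085]
contact_force: [-1.0, -0.2, -0.6]
grip_width: 0.1
finger_force: 0.0
```

Fingers are shut 9 mm above the expected bar top; press down gently to feel it.

```bash
for i in 1; do python3 -m jog '[[0,0,3,0,0,0],[0,0,2,0,0,0],[0,0,0,0,0,0],[0,0,0,0,0,0]]'; python3 -m jog '[[0,0,2,0,0,0],[0,0,0,0,0,0],[0,0,0,0,0,0]]';python3 -m jog '[[0,0,2,0,0,0],[0,0,0,0,0,0],[0,0,0,0,0,0]]'; done
```

```text
time: 62.35
tool_pos: [458.9, -198.7, 73.8]
tcp_rot: [3.141, 0.0, -3.085]
contact_force: [0.4, -0.1, 0.4]
grip_width: 0.7
finger_force: 0.0
time: 62.65
tool_pos: [458.8, -198.6, 71.7]
tcp_rot: [3.141, -0.0, -3.085]
contact_force: [-0.1, -0.4, 0.3]
grip_width: 0.2
finger_force: 0.0
time: 62.95
tool_pos: [459.1, -198.8, 70.1]
tcp_rot: [-3.141, 0.001, -3.085]
contact_force: [-1.1, 0.0, 4.1]
grip_width: 0.5
finger_force: 2.4
```

```bash
python3 -m jog '[[0,0,1,0,0,0],[0,0,1,0,0,0],[0,0,0,0,0,0],[0,0,0,0,0,0]]'; python3 -m jog '[[0,0,-20,0,0,0],[0,0,-40,0,0,0],[0,0,-50,0,0,0],[0,0,-50,0,0,0],[0,0,-50,0,0,0],[0,0,-40,0,0,0],[0,0,0,0,0,0.145],[0,0,0,0,0,0.145],[0,0,0,0,0,0.145],[0,0,0,0,0,0.145],[0,0,0,0,0,0.145],[0,0,0,0,0,0.145]]' && python3 -m jog '[[0,0,0,0,0,0.14],[0,0,0,0,0,0.14],[0,0,0,0,0,0.14],[0,0,0,0,0,0.14],[0,0,0,0,0,0.14],[0,0,-20,0,0,0],[0,0,0,0,0,0],[0,0,0,0,0,0]]' 45
python3 - <<'E'
from h import *
q=[563.9,-14.5,.056]
goal(np.r_[press(q,lidpt(1.716,0))[0][:2],275],1.627)
tray()
E
```

```text
time: 63.35
tool_pos: [459.1, -198.9, 69.8]
tcp_rot: [-3.141, 0.001, -3.085]
contact_force: [-5.3, 3.1, 20.9]
grip_width: 0.2
finger_force: 10.7
time: 64.55
tool_pos: [458.8, -198.7, 317.4]
tcp_rot: [-3.142, -0.001, 2.322]
contact_force: [-0.6, -0.8, -0.1]
grip_width: 0.5
finger_force: 0.0
time: 65.35
tool_pos: [458.9, -198.7, 337.4]
tcp_rot: [3.141, 0.0, 1.628]
contact_force: [0.1, 0.1, -0.2]
grip_width: 41.2
finger_force: 0.0
at [ 458.9 -198.7  337.4] [3.141 0.    1.628] t 65.3 w 41.2 shift [177.8 215.3  62.4] turn [0.    0.    0.001]
tray 0.79 [215.8 227.8] [64.6 52. ] 86.4 [505.9 310.5  14. ]
```

```bash
python3 -m jog '[[36,43,0,0,0,0],[36,43,0,0,0,0],[36,43,0,0,0,0],[36,43,0,0,0,0],[34,43,0,0,0,0],[0,0,0,0,0,0],[0,0,20,0,0,0],[0,0,20,0,0,0],[0,0,15,0,0,0],[0,0,7,0,0,0],[0,0,0,0,0,0],[0,0,0,0,0,0]]'; python3 -m jog '[[0,0,0,0,0,0],[0,0,0,0,0,0],[0,0,0,0,0,0],[0,0,0,0,0,0],[0,0,0,0,0,0],[0,0,0,0,0,0]]' 0
```

```text
time: 66.65
tool_pos: [646.6, -28.5, 287.1]
tcp_rot: [3.117, 0.003, 1.629]
contact_force: [0.8, 3.6, 39.4]
grip_width: 41.4
finger_force: 19.9
time: 67.25
tool_pos: [648.2, -28.5, 289.6]
tcp_rot: [3.11, 0.004, 1.629]
contact_force: [4.1, 4.6, 48.0]
grip_width: 1.7
finger_force: 23.9
```

```bash
python3 -m jog '[[0,0,-20,0,0,0],[0,0,-20,0,0,0],[0,0,-20,0,0,0],[0,0,0,0,0,0],[0,0,0,0,0,0]]' 45
python3 - <<'E'
from h import *
q=[563.9,-14.5,.056]
goal(np.r_[press(q,lidpt(1.716,0))[0][:2],275],1.627)
c=snap("wrist","w12");S=snap("scene","s3",crop=(200,80,480,290),size=(800,600))
for n,k in(("wrist",c),("scene",S)):
  for d in bot.outline_of("lid_handle",n)[:2]: print(n,round(d["p"],2),d["pixel"],cv2.boundingRect(d["mask"].astype(np.uint8)))
  for a in(1.65,1.716,1.75): print(n,a,proj(k,press(q,[lidpt(a,45),lidpt(a,-45)])).round(0).tolist())
E
```

```text
time: 67.75
tool_pos: [641.7, -29.0, 334.9]
tcp_rot: [-3.141, -0.0, 1.627]
contact_force: [-0.5, -0.5, -0.8]
grip_width: 36.7
finger_force: 0.0
at [641.7 -29.  334.9] [-3.141 -0.     1.627] t 67.8 w 36.7 shift [18.8 23.1 59.9] turn [-0.001 -0.     0.   ]
wrist 0.85 [327.7, 155.1] (313, 0, 34, 327)
wrist 1.65 [[343.0, 120.0], [341.0, 262.0]]
wrist 1.716 [[362.0, 120.0], [358.0, 261.0]]
wrist 1.75 [[371.0, 120.0], [366.0, 261.0]]
scene 0.78 [324.9, 181.0] (298, 124, 58, 122)
scene 1.65 [[342.0, 132.0], [322.0, 162.0]]
scene 1.716 [[347.0, 135.0], [328.0, 164.0]]
scene 1.75 [[350.0, 136.0], [331.0, 166.0]]
```

View pics/s3.png

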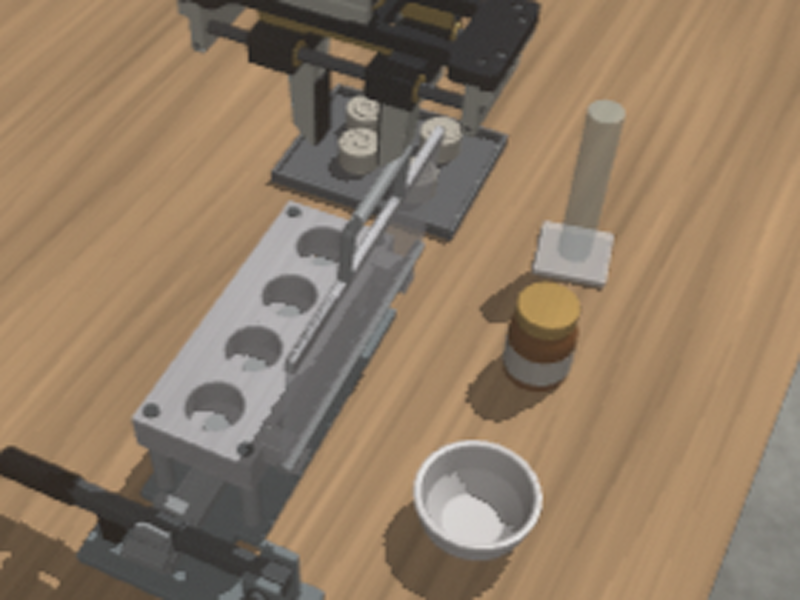

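Run:
```python
from h import *
q=[563.9,-14.5,.056]
c=cam("wrist");bot.capture("wrist");d=bot.outline_of("lid_handle","wrist")[0];m=d["mask"]
for r in range(0,330,15):
    k=np.flatnonzero(m[r]); print(r,(k.min(),k.max()) if len(k) else None,end="; ")
im=cv2.imread("pics/w12.png").astype(int).sum(2)//3
for r in(150,200,240): print("\n",r,im[r,295:375:2])
for a in(1.35,1.45,1.5,1.55,1.6): print(a,proj(c,press(q,[lidpt(a,45),lidpt(a,-45)])).round(0).tolist(),"edge",proj(c,press(q,[lidpt(a,120,130)])).round(0).tolist())
```

```text
0 (np.int64(325), np.int64(335)); 15 (np.int64(323), np.int64(336)); 30 (np.int64(319), np.int64(336)); 45 (np.int64(315), np.int64(335)); 60 (np.int64(315), np.int64(336)); 75 (np.int64(316), np.int64(336)); 90 (np.int64(315), np.int64(336)); 105 (np.int64(315), np.int64(336)); 120 (np.int64(315), np.int64(346)); 135 (np.int64(315), np.int64(346)); 150 (np.int64(316), np.int64(346)); 165 (np.int64(316), np.int64(345)); 180 (np.int64(316), np.int64(345)); 195 (np.int64(316), np.int64(345)); 210 (np.int64(316), np.int64(345)); 225 (np.int64(316), np.int64(345)); 240 (np.int64(316), np.int64(343)); 255 (np.int64(317), np.int64(343)); 270 None; 285 None; 300 (np.int64(324), np.int64(334)); 315 (np.int64(326), np.int64(334)); 
 150 [206 120  85  97  94 100 145 162 177 176 139 103 120 123 117 108 137 166
 131 156 175 188 191 188 179 159 158 166 169 166 175 180 181 181 183 179
 174 170 181 182]

 200 [132 125  98  90  94  91 144 171 169 171 150 108 106 122 123 106 193 199
 131 157 176 185 194 186 171 154 163 172 180 183 183 177 173 169 119  94
 106 100 103 102]

 240 [121 132 135 131 132 131 131 132 134 134 127 101 108 122 114  92  78  87
 125 165 176 188 187 189 169 161 179 180 178 178 169 171 122  38  39  77
 141 162 158 156]
1.35 [[257.0, 121.0], [263.0, 261.0]] edge [[277.0, 2.0]]
1.45 [[285.0, 121.0], [288.0, 263.0]] edge [[296.0, 1.0]]
1.5 [[299.0, 121.0], [301.0, 263.0]] edge [[306.0, 0.0]]
1.55 [[314.0, 121.0], [314.0, 263.0]] edge [[316.0, 0.0]]
1.6 [[328.0, 121.0], [328.0, 263.0]] edge [[326.0, 0.0]]
```

```bash
python3 -m jog '[[10,4.5,0,0,0,0],[8.9,4.6,0,0,0,0],[0,0,20,0,0,0],[0,0,10,0,0,0],[0,0,0,0,0,0],[0,0,0,0,0,0]]'
python3 - <<'E'
from h import *
q=[563.9,-14.5,.056]
goal(np.r_[press(q,lidpt(1.635,0))[0][:2],275.6],1.627)
E
```

```text
time: 68.65
tool_pos: [650.2, -9.0, 306.0]
tcp_rot: [-3.142, -0.0, 1.628]
contact_force: [0.1, -0.1, 0.5]
grip_width: 41.6
finger_force: 0.0
at [650.2  -9.  306. ] [-3.142 -0.     1.628] t 68.7 w 41.6 shift [-0.7 -0.4 30.4] turn [-0.    -0.     0.001]
```

```bash
python3 -m jog '[[-0.7,-0.4,12,0,0,0],[0,0,10,0,0,0],[0,0,8,0,0,0],[0,0,0,0,0,0],[0,0,0,0,0,0]]' && python3 -m jog '[[0,0,0,0,0,0],[0,0,0,0,0,0],[0,0,0,0,0,0],[0,0,0,0,0,0],[0,0,0,0,0,0],[0,0,0,0,0,0]]' 0
```

```text
time: 69.15
tool_pos: [649.8, -9.9, 276.0]
tcp_rot: [3.141, -0.0, 1.628]
contact_force: [-0.2, -0.3, 0.3]
grip_width: 41.3
finger_force: 0.0
time: 69.75
tool_pos: [649.8, -9.9, 276.0]
tcp_rot: [3.141, -0.0, 1.628]
contact_force: [1.6, -0.4, 1.3]
grip_width: 8.7
finger_force: 30.0
```

```bash
python3 -m jog '[[0,-11.7,-0.3,0,0,0],[0,-11.7,0.4,0,0,0],[0,-11.6,1.3,0,0,0],[0,-11.6,2,0,0,0],[0,-11.3,2.8,0,0,0],[0,-11.2,3.6,0,0,0],[0,-10.9,4.3,0,0,0],[0,-10.7,5.1,0,0,0],[0,-10.2,5.7,0,0,0],[0,-9.7,6.5,0,0,0],[0,-9.3,7.1,0,0,0],[0,-8.8,7.7,0,0,0]]' && python3 -m jog '[[0,-8.3,8.3,0,0,0],[0,-7.7,8.9,0,0,0],[0,-7,9.3,0,0,0],[0,-6.4,9.8,0,0,0],[0,-5.7,10.2,0,0,0],[0,-5,10.6,0,0,0],[0,-4.3,10.9,0,0,0],[0,-3.6,11.3,0,0,0],[0,0,0,0,0,0],[0,0,0,0,0,0]]'
python3 - <<'E'
from h import *
q=[563.9,-14.5,.056]
goal(np.r_[press(q,lidpt(0,0))[0][:2],104.4],1.627)
E
```

```text
time: 70.95
tool_pos: [521.8, -17.3, 230.2]
tcp_rot: [3.138, 0.0, 1.628]
contact_force: [1.8, 0.5, 1.6]
grip_width: 8.8
finger_force: 30.0
time: 71.95
tool_pos: [473.4, -20.1, 150.4]
tcp_rot: [-3.141, 0.0, 1.628]
contact_force: [1.8, -0.5, -1.2]
grip_width: 8.7
finger_force: 30.0
at [473.4 -20.1 150.4] [-3.141  0.     1.628] t 72.0 w 8.7 shift [ 0.5 -6.3 46. ] turn [-0.     0.     0.001]
```

```bash
python3 -m jog '[[0,-2.7,11.4,0,0,0],[0,-2,11.5,0,0,0],[0,-1.2,11.6,0,0,0],[0,-0.4,9,0,0,0],[0,0,0,0,0,0],[0,0,0,0,0,0]]' && python3 -m jog '[[0,0,2,0,0,0],[0,0,1,0,0,0],[0,0,0,0,0,0],[0,0,0,0,0,0]]'
```

```text
time: 72.55
tool_pos: [466.4, -20.5, 106.7]
tcp_rot: [-3.14, -0.0, 1.628]
contact_force: [-3.0, -2.6, -1.0]
grip_width: 8.9
finger_force: 30.0
time: 72.95
tool_pos: [466.4, -20.5, 104.0]
tcp_rot: [-3.14, 0.0, 1.628]
contact_force: [-3.5, -2.7, -1.1]
grip_width: 8.9
finger_force: 30.0
```

Continue gently until the stop is felt.

```bash
python3 -m jog '[[0,0,1,0,0,0],[0,0,0,0,0,0],[0,0,0,0,0,0]]' && python3 -m jog '[[0,0,1,0,0,0],[0,0,0,0,0,0],[0,0,0,0,0,0]]'
```

```text
time: 73.25
tool_pos: [466.3, -20.4, 103.1]
tcp_rot: [-3.14, 0.0, 1.628]
contact_force: [-4.2, -2.8, 0.8]
grip_width: 8.9
finger_force: 30.0
time: 73.55
tool_pos: [466.3, -20.5, 102.1]
tcp_rot: [-3.14, 0.0, 1.628]
contact_force: [-4.9, -2.8, 0.7]
grip_width: 8.8
finger_force: 30.0
```

```bash
python3 -m jog '[[0,0,1,0,0,0],[0,0,0,0,0,0],[0,0,0,0,0,0]]' && python3 -m jog '[[0,0,1,0,0,0],[0,0,0,0,0,0],[0,0,0,0,0,0]]'&& python3 -m jog '[[0,0,1,0,0,0],[0,0,0,0,0,0],[0,0,0,0,0,0]]'
```

```text
time: 73.85
tool_pos: [466.3, -20.4, 101.1]
tcp_rot: [-3.14, 0.0, 1.628]
contact_force: [-6.3, -2.4, 0.2]
grip_width: 8.6
finger_force: 30.0
time: 74.15
tool_pos: [466.3, -20.5, 100.1]
tcp_rot: [-3.14, 0.0, 1.628]
contact_force: [-4.9, -3.7, 1.1]
grip_width: 8.7
finger_force: 30.0
time: 74.45
tool_pos: [466.3, -20.4, 99.8]
tcp_rot: [-3.14, 0.0, 1.628]
contact_force: [-7.0, -2.5, 8.2]
grip_width: 8.8
finger_force: 30.0
```

```bash
python3 -m jog '[[0,0,1,0,0,0],[0,0,0,0,0,0],[0,0,-1,0,0,0]]' && python3 -m jog '[[0,0,0,0,0,0],[0,0,0,0,0,0],[0,0,0,0,0,0],[0,0,-10,0,0,0],[0,0,-30,0,0,0],[0,0,-40,0,0,0],[0,0,-40,0,0,0],[-40,0,0,0,0,0],[-40,0,0,0,0,0],[-40,0,0,0,0,0],[0,0,0,0,0,0],[0,0,0,0,0,0]]' 25
python3 - <<'E'
from h import *
q=[563.9,-14.5,.056]
tray();T=cam("top")
for d in bot.outline_of("cast1","top"): print("cast",round(d["p"],2),onz(T,[d["pixel"]],31)[0].round(1),d["mask"].sum())
c=snap("wrist","w13");S=snap("scene","s4")
for n,k in(("wrist",c),("scene",S)):
  for t in("pin","lever_grip","lid_handle"):
    for d in bot.outline_of(t,n)[:2]: print(n,t,round(d["p"],2),d["pixel"],cv2.boundingRect(d["mask"].astype(np.uint8)))
  print(n,"head",proj(k,press(q,[[-18,-203,64],[18,-203,64]])).round(0).tolist(),"grip",proj(k,press(q,[-110,-178,58])).round(0).tolist(),"bar",proj(k,press(q,[lidpt(0,45),lidpt(0,-45)])).round(0).tolist())
goal([0,0,0],0)
E
```

```text
time: 74.75
tool_pos: [466.3, -20.4, 99.9]
tcp_rot: [-3.141, 0.0, 1.628]
contact_force: [-5.0, -2.7, -0.4]
grip_width: 9.2
finger_force: 30.0
time: 75.95
tool_pos: [473.7, -140.5, 219.1]
tcp_rot: [3.141, -0.001, 1.626]
contact_force: [-0.7, 0.1, 0.1]
grip_width: 22.3
finger_force: 0.0
tray 0.66 [216.2 228. ] [65.4 53.2] 86.4 [505.3 309.2  14. ]
cast 0.65 [450.7 338.9  31. ] 171
cast 0.54 [550.1 275.3  31. ] 175
cast 0.5 [480.5 293.   31. ] 188
cast 0.46 [546.2 353.5  31. ] 173
wrist lever_grip 0.78 [336.3, 241.3] (274, 233, 257, 26)
wrist lever_grip 0.44 [454.2, 111.1] (275, 0, 305, 265)
wrist lid_handle 0.81 [464.6, 98.8] (313, 0, 268, 212)
wrist head [[402.0, 271.0], [438.0, 271.0]] grip [[309.0, 245.0]] bar [[323.0, -36.0], [323.0, 104.0]]
scene pin 0.6 [252.8, 271.6] (242, 268, 18, 13)
scene lever_grip 0.69 [243.8, 262.6] (199, 236, 104, 51)
scene lever_grip 0.41 [353.3, 125.8] (347, 121, 15, 16)
scene lid_handle 0.59 [295.3, 195.2] (246, 149, 102, 96)
scene head [[243.0, 270.0], [257.0, 276.0]] grip [[214.0, 246.0]] bar [[268.0, 165.0], [248.0, 190.0]]
at [ 473.9 -139.8  218.8] [ 3.142 -0.     1.628] t 76.5 w 23.4 shift [ 166.8 -465.1  218.8] turn [-0.    -0.     1.628]
```

```bash
python3 -c "
from plant import bot
print(bot.close_job())"
```

```text
the job is handed in; nothing more can be done
None
```

I handed the job in: the pin is home in the fork, all four casts lie flat and fossil side up in the tray, the lever is down on its stop and the cover is shut. The tray was knocked about 2 cm while I was carrying the last cast, so that cast sits closer to its neighbour, with about a 1 cm gap. While going back to shut the cover, the fingers pressed on its handle with up to 48 N and tilted it slightly. I then regripped it and shut it to its stop.

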